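Load a filter module into an indexing test dial and click it round to the test port

ROBOT

A 6-joint arm with a two-finger parallel gripper is mounted at the origin on the work surface. World frame = base frame: x ahead of the robot, y to its left, z up, the work surface at z = 0. Lengths are in m, angles in rad, forces in N, time in s.
With the tool pointing down it reaches from about 0.35 to 0.85 m from the base axis. Payload 8.1 kg.
Tool frame: the origin (TCP) lies midway between the tips of the shut fingers; the grasp point (between the pads) lies robot.grasp_offset behind it (robot.grasp_offset is the distance from the TCP to the grasp point, in m); z points along the fingers, y is the direction in which the jaws open and shut (so a half turn about z gives the same grasp; the last joint's range is limited). The gripper opens to 93 mm and grips with 3 to 60 N. Pads are 15 mm wide; open, the fingers measure 128 mm over their backs; the gripper's body (75 mm by 188 mm) begins 65 mm behind the grasp point.
Start: joints at [-1.2, 0.13, 1.488, -0, 1.523, -0.085], TCP at [0.264, -0.539, 0.219] pointing down, gripper open.
Joint ranges: [-2.96, 2.96], [-0.89, 2.26], [0.02, 2.5], [-1.34, 4.48], [0, 2.73], [-2.66, 2.66]. Speed limits (rad/s): [2.39, 2.39, 2.79, 3.14, 3.14, 3.14].

INTERFACE

Orientations are given as a rotation vector (axis times angle).
In Python, from plant import robot gives the robot as it stands.
- The arm moves only by the shell command python3 -m handwheel 'ROWS' [OPENING] [FORCE]. ROWS is text: rows parted by semicolons, each of 6 numbers parted by spaces: the shift along the world's x, y, z each as a share of 0.3 m, from -1 to 1, then the turn, a rotation vector about the world's x, y, z each as a share of 45 degrees, from -1 to 1. A call has 1 to 5 rows; each row is the pose to reach, as a shift and turn from the pose commanded when the call began; what a row does not reach only later rows make up. A row lasts 1/10 s, in which the tool goes at most 50 mm and 8.59 degrees, less where a joint would pass 70% of its speed; a pose out of reach is approached as far as the arm can. A call with a number of a shift or a turn outside -1 to 1 is refused whole. A call with a gripper value outside its range is refused whole. OPENING is the closure, from -1 (fully open) to 1 (shut), set as the call begins (- or left out, the last holds). The fingers move at their own pace and stop on an object; FORCE is the grip in N (left out, the last holds). Time passes only in rows, so rows that repeat a pose let the fingers close. It gives the time, the measured TCP pose, the force and the opening at its end, in the units of the state.
- robot.read_state(): the state, without advancing time (a new reading comes with each control period).
- robot.read_camera(name): name is "scene" or "top"; returns (picture, depth): 400x640x3 uint8, red, green, blue; 400x640 float32, m along the optical axis (not along the pixel's ray), 0 where there is no reading.
- robot.camera_model(name): a dict with "camera_matrix" (3x3 intrinsics, pixels), "pose" (4x4, takes a point from camera to world coordinates). Camera axes: x right, y down, z forward; pixel columns grow to the right and rows downward; lengths in m; the calibration is good to about 2 mm. A picture is of the moment at which its call begins. camera_model takes no time and is no camera call.
- robot.close_job(): hands the job in, once; it reports no verdict.
Trained networks look in the newest picture that a camera, given by its name, has taken for a name from the list of things; names that differ only in an ending like _2 or _b are one class to them, and where a whole thing is asked for, a point or a joint stands for the part that bears it (a point fixed in the world has none). Each returns a list of dicts, best first, with "conf" (0 to 1); they miss things now and then, are a little off and sometimes report something else, mostly with a low value. They report only what shows in the picture. A call takes as long as a camera call. They do not tell look-alikes from the thing itself.
- robot.look_for(camera, query): "rect" ([centre column, centre row, width, height] in pixels, round what is visible of it).
- robot.silhouettes(camera, query): "pixels" (400x640 bool, what is visible of it) and "rect" ([centre column, centre row, width, height] in pixels, round what is visible of it).
- robot.tip_of(camera, query): "at" ([row, column] in pixels: a listed point, or the origin of a listed thing).
The state is a dict: "t": time; "q": joint angles; "dq": joint speeds; "joint_torque": joint torques, N m; "tool_pos": TCP position; "orientation": TCP orientation; "force": force on the tool from outside, world axes, zero at the start; "wrist_torque": the same for the moment, N m; "opening": finger opening in m.
Only numpy, scipy, OpenCV 4.12 (cv2) and the standard library are available. Lean on these libraries where they do the work, as an engineer would, in place of code of your own. Each camera call takes 0.05 s, during which the arm holds its last target.

TASK

Take the small filter module from the tray, the one of the same kind as those already clamped in the dial, and press it gently but fully home into the empty nest at the brass pointer, with its connector facing outward. Then turn the dial one click clockwise as seen from above, so that the module stands at the test port and the dial rests in its click. Disturb nothing else.

Things in the scene. Friction and masses are not known exactly. Their poses are not given: they have to be found in the camera images.
- filter_mid (a point): Small filter module to load, loose, 0.10 to 0.18 kg: milled aluminium box 64 mm long (own x), 32 mm wide (y), 30 mm high (z), screwed lid, ONE coax connector in the middle of its -x end. It stands upright on the floor (4 mm up) of a low black tray, rim 14 mm above the bench. This point: its centre, 15 mm below its top.
- jack (a point): Tip of the module's connector, a stub 7 mm thick and 10 mm long at its -x end: 42 mm from the module's middle, 16 mm above its underside. It faces outward in the nest, away from the knob, in a 16 mm slot of the outer wall, open at the top; reversed, it does not go in.
- nest (a point): Point fixed on the dial, 95 mm from its axis, 70 mm above the bench: floor middle of the empty loading nest when its slide stands half-way. -x points outward, +x to the knob, z up. The nest floats on a short radial slide (about 5 N shifts it) that runs 12 mm inward and 12 mm outward of this point; where it stands is NOT measured. Fully home, the module's centre is 15 mm above this point.
- nest_mouth (a point): Top of that nest's walls, slide half-way, 13 mm above its floor. The nest is an open white box, pocket 67 mm (x) by 34 mm (y) inside, walls 5 mm thick. End walls have square tops; the long sides carry flared lips, up to 17 mm above the floor, that lead in about 1.5 mm: 13 mm of a seated module stands clear of them. Neighbour nests are 60 degrees away, modules in them 100 mm above the bench.
- ground_spring (a point): Copper leaf spring in the loading nest's +y side wall, 0 to 13 mm above the floor (slide half-way). It grips the module by friction, so this does not drop home by its weight: the last 10 mm need a push of about 4 to 15 N, until it stands on the floor. The module is then held down by itself. Pushing with more than 25 N is too rough.
- pointer (a point): Tip of the fixed brass pointer on a post outside the dial's rim, 63 mm above the bench, 160 mm from the dial's axis: marks the loading place. The loading nest stands at it at the start. Fixed with the fixture.
- test_port (a point): Brass tip of the fixed test port's coax plug, 86 mm above the bench, 156 mm from the dial's axis, outside the rim, 60 degrees clockwise of the pointer; its block reaches 98 mm above the bench. The loaded module ends facing it, without touching.
- knob (a point): The knob for turning the dial: middle of its black bar grip, on the dial's axis, turning with the dial: 56 mm long along its own x (line through the loading nest), 18 mm thick (y), 34 mm high (z); this point is 17 mm below its top, 112 mm above the bench, above a 24 mm stem. It takes about 0.3 N m to pass from one click to the next.
- dial (a joint): Angle of the dial (292 mm across, top 60 mm above the bench) in rad, growing clockwise seen from above. Starts at 0, in a click. A click, a spring detent that draws the dial in from about 0.4 rad either side, comes every 1.047 rad (60 degrees). One click clockwise: +1.047. The resting dial also gives a little sideways.
- long_filter_mid (a point): Another module in the tray, too long for the nest (100 x 36 x 30 mm, a connector at each end); its middle. Not to be disturbed.
- amplifier_mid (a point): Another module in the tray (44 x 44 x 20 mm, a connector at each end); its middle. Not to be disturbed.
- attenuator_mid (a point): Steel coax attenuator standing on end, 24 mm in diameter and 55 mm high; its middle. Not to be disturbed.
- spanner: Steel spanner 150 mm long lying on the bench. Not to be disturbed.
- screwdriver: Screwdriver 160 mm long lying on the bench. Not to be disturbed.
- cap_jar: Jar of dust caps, 56 mm in diameter and 70 mm high, origin under its middle. Not to be disturbed.
- multimeter_mid (a point): Hand-held multimeter lying on its back, 190 x 90 x 38 mm; its middle. Not to be disturbed.
There are look-alikes about, which are no part of the job. Leave any red or turquoise look-alike of the part that bears filter_mid alone.

How it is judged:
On the way, in this order (a step that is already met when the one before it is completed fails the run):
1. the module is fully home in the loading nest, connector outward, while the dial is still in its first click (z of filter_mid in the frame of nest between 0.012 and 0.017 m and x of filter_mid in the frame of nest between -0.016 and 0.016 m and y of filter_mid in the frame of nest between -0.004 and 0.004 m and x of jack in the frame of nest below -0.026 m and angle between filter_mid's own z axis and vertical below 0.052 rad and value of joint dial between -0.15 and 0.15 rad), for 0.2 s.
2. the dial has been turned one click clockwise with the module home in it (z of filter_mid in the frame of nest between 0.012 and 0.017 m and x of filter_mid in the frame of nest between -0.016 and 0.016 m and y of filter_mid in the frame of nest between -0.004 and 0.004 m and x of jack in the frame of nest below -0.026 m and angle between filter_mid's own z axis and vertical below 0.052 rad and value of joint dial between 0.977 and 1.117 rad), for 0.2 s.
At the end, for the whole second after the job is handed in: The small filter module stands fully home in its nest (its centre within 2 mm of its full depth, upright within 3 degrees, connector outward), the dial rests in the click one place clockwise of where it began (within 4 degrees), everything at rest, nothing else disturbed (all of step 2 and linear speed of filter below 0.02 m/s); the robot touches nothing.
It fails at once if the module is forced into the nest (contact forces of module and dial, the spring's own squeeze of about 10 N included, above 45 N in all) (contact force between filter and dial above 45 N).
It fails at once if the dial is turned the wrong way or past its next click (value of joint dial below -0.5 rad or value of joint dial above 1.55 rad).
It fails at once if another thing is moved by more than 20 mm (distance of any of long_filter_mid, amplifier_mid, attenuator_mid, spanner, screwdriver, cap_jar, multimeter_mid from where it was at the start of the episode above 0.02 m).
It also fails if it takes over 64 s, if anything falls off the work surface, if the arm or the gripper's body presses on something with over 40 N, if the wrist force passes 120 N, or if a joint passes its speed limit or range.

## Working session

There is one attempt and no reset: what is moved stays moved. The work goes in short steps, Python scripts to look and compute and a shell command to move; the robot and the scene stay as the last step left them, time stands still between calls to the robot, and variables do not carry over. Pictures are saved under pics/ and viewed, and the job is handed in when it is done.

```bash
ls; mkdir -p pics; python3 - <<'E'
from plant import robot
import cv2,numpy as np
print(robot.read_state(), robot.grasp_offset)
for n in("scene","top"):
    p,d=robot.read_camera(n); np.savez('/tmp/%s0.npz'%n,p=p,d=d)
    cv2.imwrite(f'pics/{n}0.png',p[:,:,::-1]); m=robot.camera_model(n); print(n,m)
E
```

```text
pics
{'t': 0.0, 'q': array([-1.20041577e+00,  1.31165199e-01,  1.48926532e+00, -7.67383993e-06,
        1.52297869e+00, -8.53986570e-02]), 'dq': array([ 0.0002523 ,  0.00085048, -0.00111962, -0.00037667,  0.00058656,
        0.00089884]), 'joint_torque': array([ 3.85010826e-04, -5.59844792e+01, -4.91759098e+01,  7.67369242e-02,
        3.56829737e-02, -1.36226608e-04]), 'tool_pos': array([ 0.26391247, -0.53821935,  0.21759269]), 'orientation': array([-3.05861711e+00, -7.09350095e-01,  4.16895524e-04]), 'force': array([0.18487709, 0.3366551 , 0.51913434]), 'wrist_torque': array([0.02690196, 0.02853343, 0.07932247]), 'opening': 0.09264904016231654} 0.0188
scene {'camera_matrix': array([[516.19955063,   0.        , 319.44248883],
       [  0.        , 516.19955063, 200.74456915],
       [  0.        ,   0.        ,   1.        ]]), 'pose': array([[ 0.84042133,  0.38526658, -0.38113206,  1.10220046],
       [ 0.54176658, -0.61473801,  0.57322435, -0.80231259],
       [-0.01345217, -0.68823458, -0.72536349,  1.1903412 ],
       [ 0.        ,  0.        ,  0.        ,  1.        ]])}
top {'camera_matrix': array([[397.32194172,   0.        , 326.43925551],
       [  0.        , 397.32194172, 195.11939585],
       [  0.        ,   0.        ,   1.        ]]), 'pose': array([[ 0.01986871, -0.98851988,  0.14977875,  0.3333621 ],
       [-0.99973263, -0.01787077,  0.01467353,  0.05148489],
       [-0.01182841, -0.15003025, -0.98861065,  1.30714606],
       [ 0.        ,  0.        ,  0.        ,  1.        ]])}
```

View pics/scene0.png

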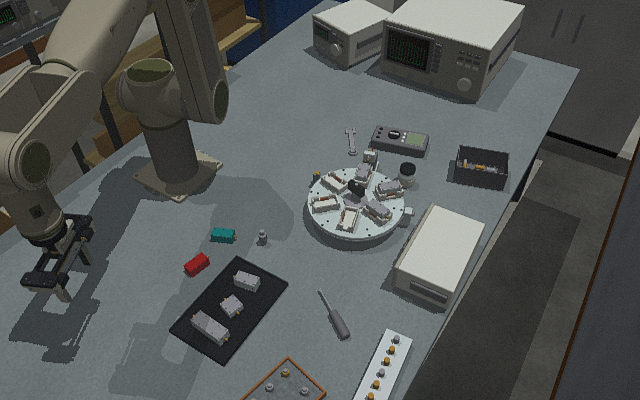

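View pics/top0.png

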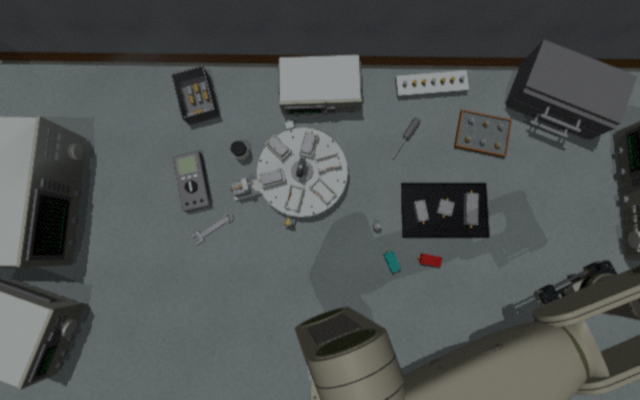

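```bash
cat > h.py <<'E'
from plant import robot
import numpy as np,cv2
def ray(cam,u,v):
    m=robot.camera_model(cam);K=m['camera_matrix'];T=m['pose']
    d=T[:3,:3]@np.linalg.solve(K,[u,v,1.]);return T[:3,3],d
def at_z(cam,u,v,z):
    o,d=ray(cam,u,v);return o+d*(z-o[2])/d[2]
def proj(cam,p):
    m=robot.camera_model(cam);K=m['camera_matrix'];T=m['pose']
    c=T[:3,:3].T@(np.asarray(p)-T[:3,3]);q=K@c;return q[:2]/q[2]
def tri(u1,u2):
    o1,d1=ray('scene',*u1);o2,d2=ray('top',*u2)
    d1=d1/np.linalg.norm(d1);d2=d2/np.linalg.norm(d2)
    A=np.c_[d1,-d2];s=np.linalg.lstsq(A,o2-o1,rcond=None)[0]
    a,b=o1+d1*s[0],o2+d2*s[1];return (a+b)/2,np.linalg.norm(a-b)
E
python3 - <<'E'
from h import *
t=robot.read_camera('top')[0];s=robot.read_camera('scene')[0]
def crop(im,x,y,w,h,k,n): cv2.imwrite('pics/'+n,cv2.resize(im[y:y+h,x:x+w,::-1],None,fx=k,fy=k,interpolation=cv2.INTER_CUBIC))
crop(t,220,110,270,170,2.9,'t1.png');crop(s,160,140,260,190,3,'s1.png')
Z=dict(filter_mid=.019,jack=.02,nest=.07,nest_mouth=.083,ground_spring=.077,pointer=.063,test_port=.086,knob=.112,long_filter_mid=.019,amplifier_mid=.014,attenuator_mid=.0275)
for q in Z:
    for c in('scene','top'):
        for r in robot.tip_of(c,q)[:3]:
            v,u=r['at'];print(q,c,round(r['conf'],2),np.round([u,v],1),at_z(c,u,v,Z[q]).round(4))
E
```

```text
filter_mid scene 0.96 [247.4 280.4] [ 0.4825 -0.2337  0.019 ]
filter_mid scene 0.89 [223.2 234. ] [ 0.319  -0.1418  0.019 ]
filter_mid scene 0.6 [199.7 262.2] [ 0.3299 -0.257   0.019 ]
filter_mid top 0.62 [419.9 210.6] [ 0.4831 -0.2342  0.019 ]
filter_mid top 0.5 [428.9 260.1] [ 0.3248 -0.2604  0.019 ]
filter_mid top 0.49 [389.4 263.1] [ 0.3128 -0.1346  0.019 ]
jack scene 0.86 [209.1 254.8] [ 0.3356 -0.2234  0.02  ]
jack scene 0.67 [262.3 237.5] [ 0.4257 -0.0914  0.02  ]
jack scene 0.61 [233.2 235.9] [ 0.3494 -0.1323  0.02  ]
jack top 0.72 [385.8 250.4] [ 0.3527 -0.1231  0.02  ]
jack top 0.7 [419.3 254.5] [ 0.3419 -0.2299  0.02  ]
jack top 0.56 [424.1 223.7] [ 0.4407 -0.2469  0.02  ]
nest top 0.6 [291.3 198.8] [0.5071 0.1802 0.07  ]
nest_mouth scene 0.75 [334.1 180.8] [0.5128 0.1676 0.083 ]
nest_mouth top 0.69 [294.1 198.3] [0.507  0.1702 0.083 ]
ground_spring scene 0.59 [338.8 178.5] [0.5166 0.1892 0.077 ]
ground_spring top 0.73 [288.1 198.9] [0.5056 0.1895 0.077 ]
ground_spring top 0.71 [292.1 199.7] [0.5033 0.1769 0.077 ]
pointer scene 0.68 [319.7 173.1] [0.4451 0.1906 0.063 ]
poi
[... 240 characters left out ...]
 [265.  234.8] [ 0.4644 -0.1197  0.086 ]
test_port top 0.56 [255.9 181. ] [0.5591 0.2914 0.086 ]
knob scene 0.85 [357.2 189.7] [0.6053 0.1463 0.112 ]
knob top 0.72 [297.9 166.5] [0.602  0.1589 0.112 ]
knob top 0.24 [288.9 218.9] [0.4398 0.1811 0.112 ]
long_filter_mid scene 0.78 [212.  330.1] [ 0.5008 -0.4013  0.019 ]
long_filter_mid top 0.91 [470. 208.] [ 0.4946 -0.3967  0.019 ]
amplifier_mid top 0.68 [292.4 198.4] [0.5163 0.1825 0.014 ]
amplifier_mid top 0.54 [448.8 210. ] [ 0.4874 -0.3294  0.014 ]
attenuator_mid scene 0.63 [264.9 235.2] [ 0.4312 -0.0849  0.0275]
attenuator_mid scene 0.63 [245.9 281. ] [ 0.4847 -0.2416  0.0275]
attenuator_mid top 0.64 [379.9 225.8] [ 0.4306 -0.1034  0.0275]
```

View pics/t1.png

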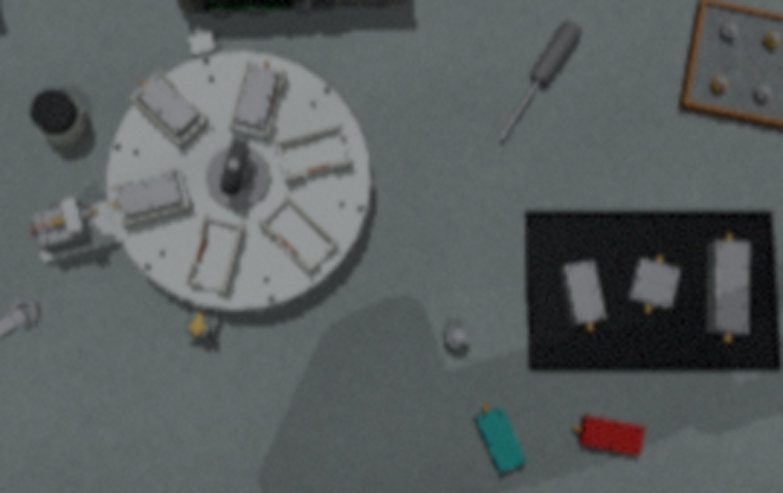

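View pics/s1.png

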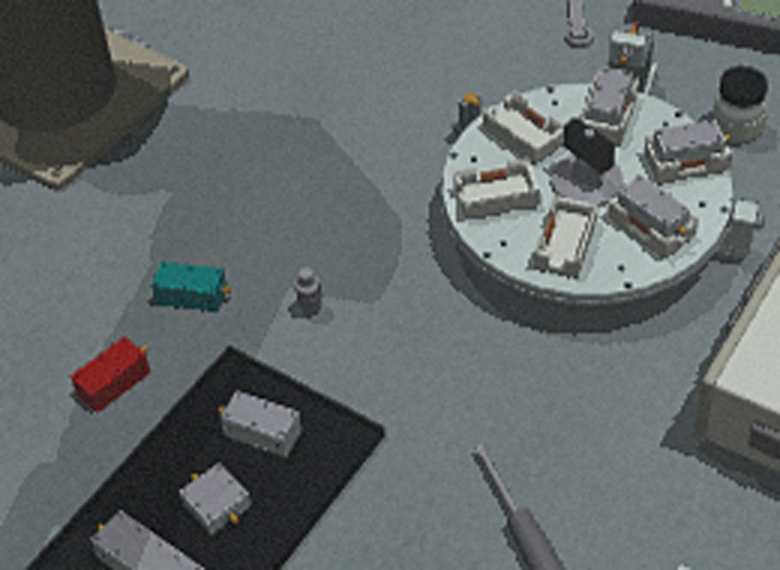

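```bash
python3 - <<'E'
from h import *
import scipy.optimize as so
for c in('scene','top'):
    p,d=robot.read_camera(c)
    np.savez(f'/tmp/{c}1.npz',p=p,d=d)
    for q in('filter_mid','nest','dial','knob'):
        for r in robot.silhouettes(c,q)[:6]:
            print(c,q,round(r['conf'],2),np.round(r['rect'],1),r['pixels'].sum())
            if r['conf']>.4: np.save(f"/tmp/m_{c}_{q}_{int(r['rect'][0])}.npy",r['pixels'])
    # depth check on tray/dial planes
    K=robot.camera_model(c)['camera_matrix'];T=robot.camera_model(c)['pose']
    v,u=np.mgrid[:400,:640];P=np.stack([(u-K[0,2])/K[0,0]*d,(v-K[1,2])/K[1,1]*d,d],-1)@T[:3,:3].T+T[:3,3]
    P[d==0]=np.nan; np.save(f'/tmp/P_{c}.npy',P)
    x,y=P[...,0],P[...,1]
    b=(abs(x-.6)<.14)&(abs(y-.155)<.14)
    h,e=np.histogram(P[b][:,2],bins=np.arange(-.01,.14,.005));print(c,h)
    b=(abs(x-.35)<.03)&(abs(y-.0)<.05);print('bench',np.nanmedian(P[b][:,2]),np.nanstd(P[b][:,2]))
E
ls /tmp/*.npy
```

```text
scene filter_mid 0.86 [195.8 263.9  25.5  27.1] 391
scene filter_mid 0.64 [222.1 235.5  29.1  15.4] 347
scene filter_mid 0.6 [247.2 281.6  26.5  23.1] 379
scene nest 0.73 [354.5 202.6  98.3  77.1] 5736
scene dial 0.76 [357.8 204.1  96.5  78.1] 5881
scene dial 0.59 [334.4 313.9  30.9  48.5] 394
scene knob 0.79 [356.6 202.6  99.6  75.8] 5632
scene [  31  504  653   85   52   42    5    1    0    0    3   50  108 1068
 1395  509  531  307  376  288  135  241  320   45   21   21   20   56
   32    0]
bench 0.0008102258546374141 0.002757825428107904
top filter_mid 0.73 [431.4 261.4  23.5  15.1] 211
top filter_mid 0.61 [421.1 213.2  17.   25.5] 260
top filter_mid 0.57 [392.6 262.2  22.4  25.1] 248
top nest 0.81 [301.2 172.9  92.9  93. ] 6370
top dial 0.73 [302.8 172.4  93.6  92.8] 6373
top dial 0.27 [378.9 226.3   4.5   6.8] 64
top knob 0.97 [303.4 172.2  94.8  89.5] 6547
top knob 0.56 [209.8 228.6  39.1  29.7] 287
top [  15  307  416   40    1    7    0    0    0    0    2   39   92 1630
 1852  597  500  145  285  318   69  285  331   16    5    6   12   71
   26    1]
bench 0.00047087108167898073 0.002732052671508352
/tmp/P_scene.npy
/tmp/P_top.npy
/tmp/m_scene_dial_334.npy
/tmp/m_scene_dial_357.npy
/tmp/m_scene_filter_mid_195.npy
/tmp/m_scene_filter_mid_222.npy
/tmp/m_scene_filter_mid_247.npy
/tmp/m_scene_knob_356.npy
/tmp/m_scene_nest_354.npy
/tmp/m_top_dial_302.npy
/tmp/m_top_filter_mid_392.npy
/tmp/m_top_filter_mid_421.npy
/tmp/m_top_filter_mid_431.npy
/tmp/m_top_knob_209.npy
/tmp/m_top_knob_303.npy
/tmp/m_top_nest_301.npy
```

```bash
cat >> h.py <<'E'
def box(c,yaw,lx,ly,z0,z1):
    R=np.array([[np.cos(yaw),-np.sin(yaw)],[np.sin(yaw),np.cos(yaw)]])
    return [np.r_[R@[sx*lx/2,sy*ly/2]+c[:2],z] for z in(z0,z1) for sx,sy in((1,1),(1,-1),(-1,-1),(-1,1))]
def overlay(cam,im,rect,k,segs,name):
    x,y,w,h=rect;o=cv2.resize(im[y:y+h,x:x+w,::-1],None,fx=k,fy=k,interpolation=cv2.INTER_CUBIC)
    for poly,col in segs:
        q=np.array([(proj(cam,p)-[x,y]+.5)*k for p in poly]).round().astype(np.int32)
        cv2.polylines(o,[q.reshape(-1,1,2)],False,col,1,cv2.LINE_AA)
    cv2.imwrite('pics/'+name,o)
def dialsegs(c,th,slides,knob=True):
    c=np.asarray(c);a=np.linspace(0,2*np.pi,90);S=[([np.r_[c+.146*np.array([np.cos(t),np.sin(t)]),.06] for t in a],(0,255,0))]
    for i,s in enumerate(slides):
        t=th-i*np.pi/3;u=np.array([np.cos(t),np.sin(t)]);n=c+u*(.095+s[0])  # s>0 outward
        if s[1]:
            b=box(n,t,.064,.032,.07,.1);S.append((b[4:]+b[4:5],(0,0,255)))
        b=box(n,t,.067,.034,.07,.083);S.append((b[4:]+b[4:5],(255,0,0)))
        b=box(n,t,.077,.044,.07,.083);S.append((b[4:]+b[4:5],(255,0,255)))
    b=box(c,th,.056,.018,.095,.129);S.append((b[4:]+b[4:5],(0,255,255)))
    return S
E
cat > ov.py <<'E'
from h import *
import sys
c=eval(sys.argv[1]);th=np.radians(float(sys.argv[2]));sl=eval(sys.argv[3]);tag=sys.argv[4]
for cam,rect,k in(('top',(252,122,100,104),6),('scene',(300,145,115,100),6.5)):
    im=np.load(f'/tmp/{cam}1.npz')['p']
    overlay(cam,im,rect,k,dialsegs(c,th,sl) if tag!='raw' else [],f'ov_{cam}_{tag}.png')
E
python3 ov.py "(.603,.156)" 170 "[(0,0),(0,1),(0,1),(0,1),(0,0),(0,0)]" a
python3 ov.py "(.603,.156)" 170 "[]" raw
```

```text
(no output)
```

View pics/ov_top_a.png

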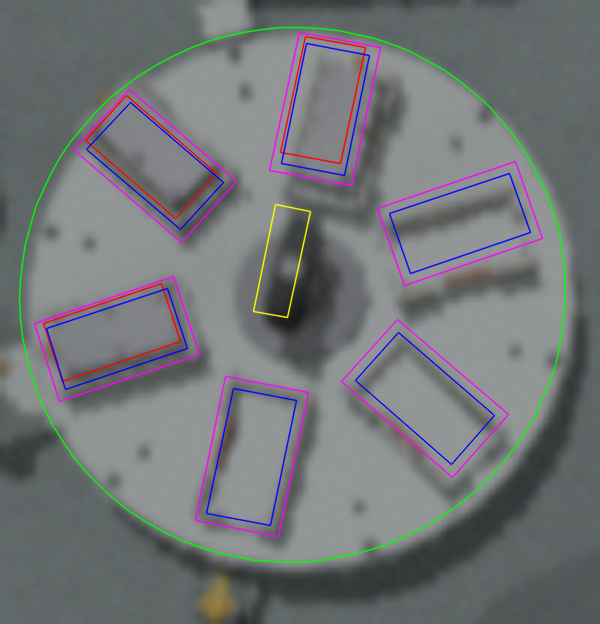

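View pics/ov_scene_a.png

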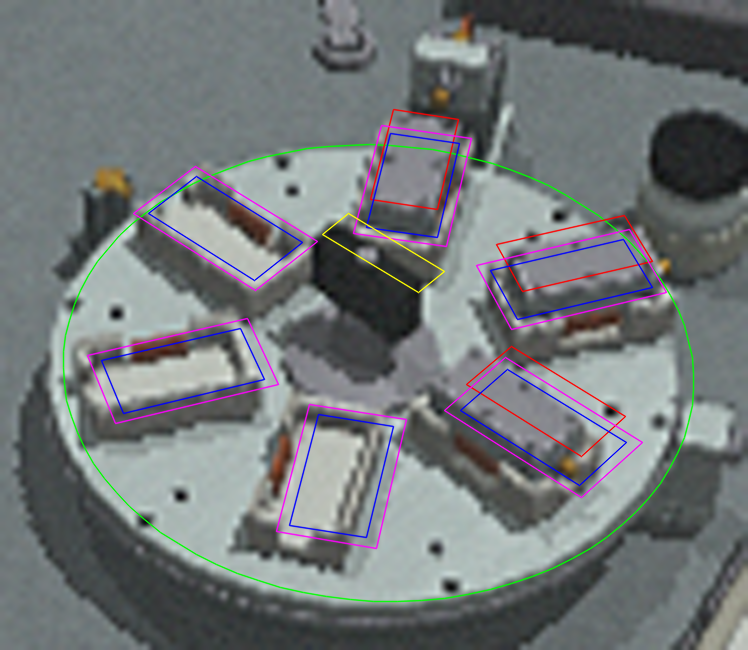

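View pics/ov_scene_raw.png

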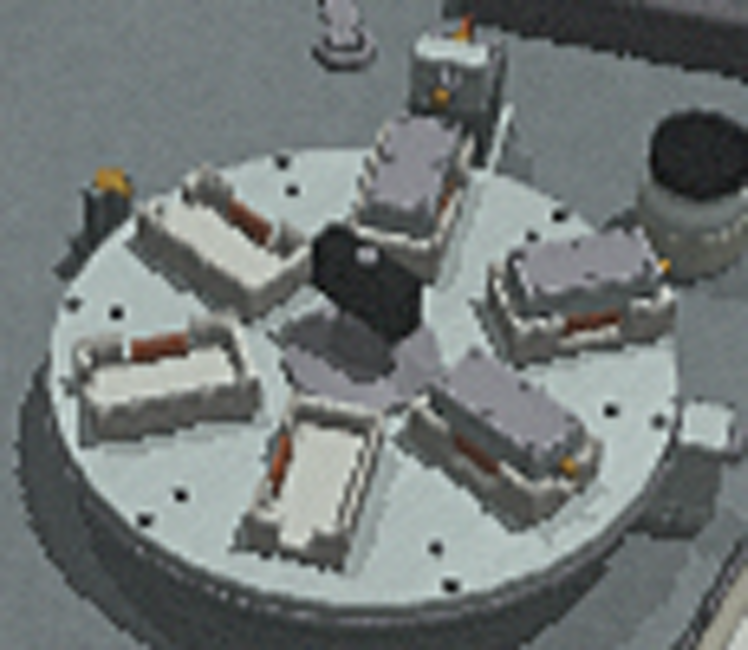

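View pics/ov_top_raw.png

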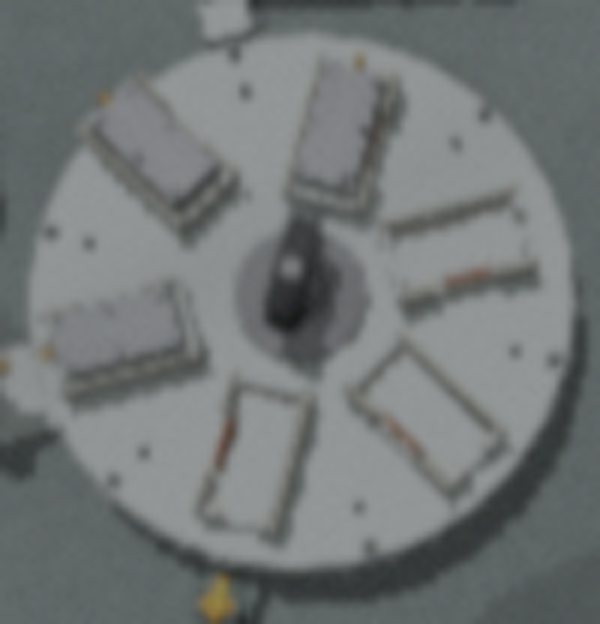

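```bash
cat > fitdisc.py <<'E'
from h import *
from scipy.ndimage import map_coordinates,gaussian_filter
from scipy.optimize import least_squares
for cam in('top','scene'):
    im=np.load(f'/tmp/{cam}1.npz')['p'].astype(float).mean(2); im=gaussian_filter(im,.6)
    c=np.array([.601,.154])
    for it in range(4):
        pts=[]
        for t in np.linspace(0,2*np.pi,120,endpoint=False):
            u=np.array([np.cos(t),np.sin(t)]);rs=np.arange(.138,.154,.0005)
            q=np.array([proj(cam,np.r_[c+u*r,.06]) for r in rs])
            g=np.diff(map_coordinates(im,[q[:,1],q[:,0]],order=1))
            i=g.argmin()
            if g[i]<-2 and 0<i<len(g)-1: pts.append(c+u*(rs[i]+.00025))
        pts=np.array(pts)
        f=lambda p:np.hypot(*(pts-p[:2]).T)-p[2]
        s=least_squares(f,np.r_[c,.146],loss='soft_l1',f_scale=.001);c=s.x[:2]
    print(cam,s.x.round(4),len(pts),np.median(abs(s.fun)))
E
python3 fitdisc.py
```

```text
Traceback (most recent call last):
  File "fitdisc.py", line 11, in <module>
    q=np.array([proj(cam,np.r_[c+u*r,.06]) for r in rs])
                ~~~~^^^^^^^^^^^^^^^^^^^^^^
  File "h.py", line 9, in proj
    m=robot.camera_model(cam);K=m['camera_matrix'];T=m['pose']
ValueError: time passes only in moves, steps and waits
```

```bash
python3 - <<'E'
s=open('h.py').read()
s=s.replace("m=robot.camera_model(cam)","m=CM[cam]").replace("import numpy as np,cv2\n","import numpy as np,cv2\nCM={c:robot.camera_model(c) for c in('scene','top')}\n")
open('h.py','w').write(s)
E
python3 fitdisc.py
```

```text
top [0.5986 0.151  0.1457] 102 0.0005157540390666182
scene [0.5985 0.1502 0.1452] 99 0.0007097783539177782
```

```bash
python3 ov.py "(.5986,.1507)" 167 "[(0,0),(0,1),(0,1),(0,1),(0,0),(0,0)]" b
```

```text
(no output)
```

View pics/ov_top_b.png

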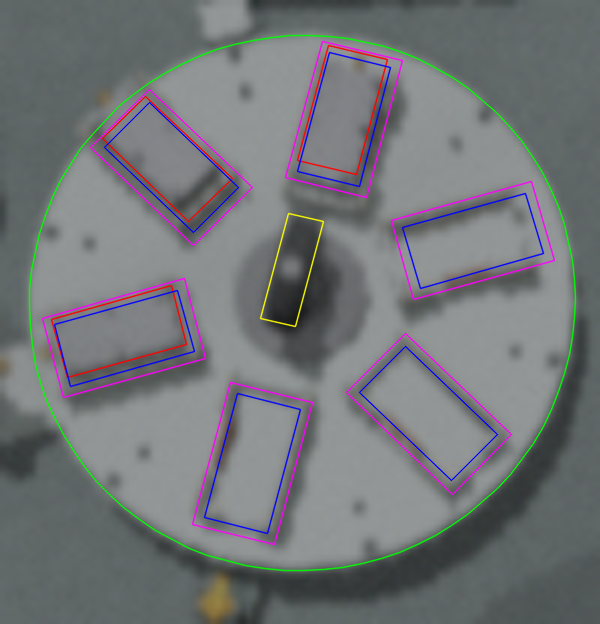

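View pics/ov_scene_b.png

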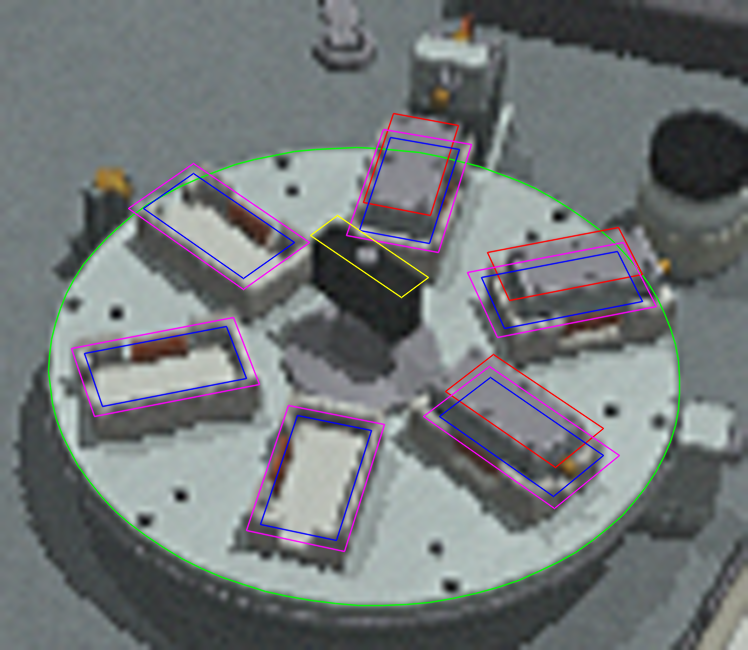

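```bash
cat > ov2.py <<'E'
from h import *
import sys
c=(.5986,.1507)
ims={cam:np.load(f'/tmp/{cam}1.npz')['p'] for cam in('top','scene')}
for tag,th,s in(('raw',0,0),('p',168.3,-.004)):
    S=dialsegs(c,np.radians(th),[(s,0)]) if tag!='raw' else []
    if S: 
        b=box(np.array(c)+(.095+s)*np.array([np.cos(np.radians(th)),np.sin(np.radians(th))]),np.radians(th),.067,.034,.07,.083);S.append((b[:4]+b[:1],(0,160,0)))
    overlay('top',ims['top'],(280,180,32,34),17,S,f'n_top_{tag}.png')
    overlay('scene',ims['scene'],(316,164,40,32),17,S,f'n_scene_{tag}.png')
for cam in('top','scene'):
    a=cv2.imread(f'pics/n_{cam}_raw.png');b=cv2.imread(f'pics/n_{cam}_p.png')
    o=np.hstack([a,b]);k=800/o.shape[1];cv2.imwrite(f'pics/nn_{cam}.png',cv2.resize(o,None,fx=k,fy=k))
E
python3 ov2.py
```

```text
(no output)
```

View pics/nn_top.png

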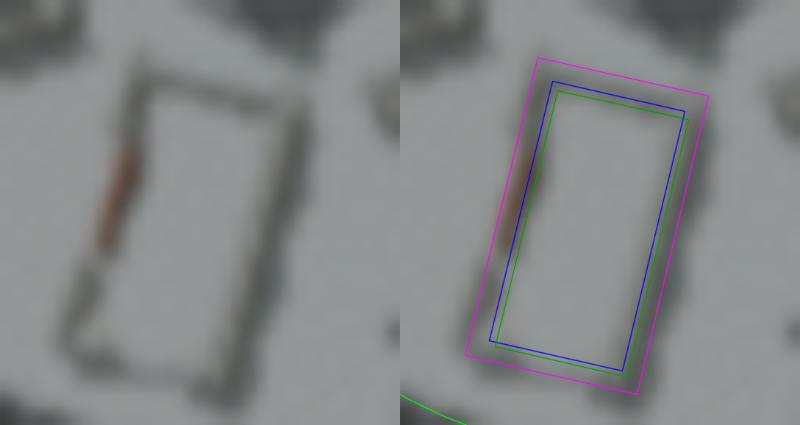

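View pics/nn_scene.png

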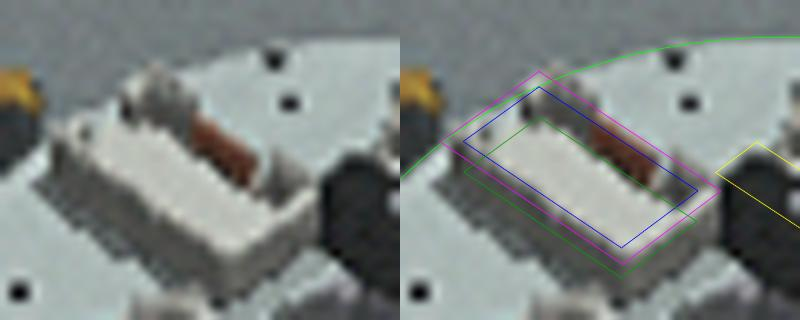

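```bash
python3 - <<'E'
from h import *
from scipy.ndimage import gaussian_filter
c=np.array([.5986,.1507])
for cam,rect,k,pts in(('top',(252,122),6,[(235,55),(245,92),(485,115),(455,143),(515,350),(553,360),(360,507),(370,547),(143,452),(113,480),(50,232),(90,242)]),
  ('scene',(300,145),6.5,[(283,162),(292,190),(116,313),(73,304),(181,495),(146,519),(436,548),(451,586),(611,410),(658,422),(531,237),(559,215)])):
    im=np.load(f'/tmp/{cam}1.npz')['p'].astype(float).mean(2)
    A=[]
    for p in pts:
        u,v=np.array(p)/k+rect-.5
        for _ in range(3):
            iu,iv=int(round(u)),int(round(v));w=im[iv-3:iv+4,iu-3:iu+4]
            bg=np.percentile(w,70);w=np.clip(bg-4-w,0,None);yy,xx=np.mgrid[iv-3:iv+4,iu-3:iu+4]
            w=w*(np.hypot(xx-u,yy-v)<2.6)
            u,v=(w*xx).sum()/w.sum(),(w*yy).sum()/w.sum()
        q=at_z(cam,u,v,.06)[:2]-c
        a=np.degrees(np.arctan2(q[1],q[0]));A.append((a%60));print(cam,p,np.hypot(*q).round(4),round(a,2),round(a%60,2))
    print('mean',np.mean(A),np.median(A))
E
```

```text
top (235, 55) 0.1453 16.56 16.56
top (245, 92) 0.1182 16.5 16.5
top (485, 115) 0.1467 -42.87 17.13
top (455, 143) 0.1182 -43.25 16.75
top (515, 350) 0.1179 -103.29 16.71
top (553, 360) 0.1488 -103.01 16.99
top (360, 507) 0.1172 -163.26 16.74
top (370, 547) 0.1498 -163.09 16.91
top (143, 452) 0.1175 136.41 16.41
top (113, 480) 0.1439 136.46 16.46
top (50, 232) 0.1455 75.87 15.87
top (90, 242) 0.1182 76.44 16.44
mean 16.622030056950152 16.63521524455846
scene (283, 162) 0.1438 136.28 16.28
scene (292, 190) 0.1189 136.82 16.82
scene (116, 313) 0.1189 -163.16 16.84
scene (73, 304) 0.1437 -163.61 16.39
scene (181, 495) 0.1182 -103.43 16.57
scene (146, 519) 0.1439 -103.4 16.6
scene (436, 548) 0.1176 -43.96 16.04
scene (451, 586) 0.1442 -44.03 15.97
scene (611, 410) 0.1169 16.58 16.58
scene (658, 422) 0.1424 16.19 16.19
scene (531, 237) 0.1151 75.18 15.18
scene (559, 215) 0.1424 77.22 17.22
mean 16.39134353595305 16.47876446566886
```

```bash
sed -i "s/('p',168.3,-.004)/('p',166.55,-.004)/" ov2.py; python3 ov2.py
```

```text
(no output)
```

View pics/nn_top.png

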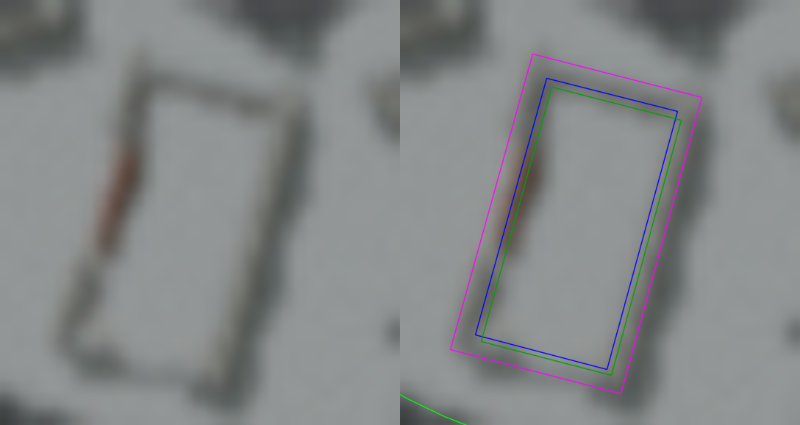

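View pics/nn_scene.png

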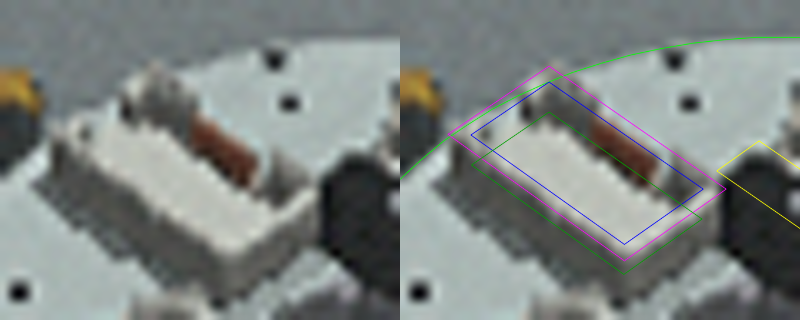

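```bash
cat > fitmod.py <<'E'
from h import *
from scipy.optimize import minimize
from scipy.ndimage import gaussian_filter
W={'top':(405,195,34,36),'scene':(225,262,45,40)};k=8
I={}
for cam,(x,y,w,h) in W.items():
    p=np.mean([np.load(f'/tmp/{cam}{i}.npz')['p'].astype(float) for i in(0,1)],0)
    g=cv2.resize(gaussian_filter(p.min(2),.4)[y:y+h,x:x+w],None,fx=k,fy=k,interpolation=cv2.INTER_LINEAR)
    I[cam]=g
def mask(cam,pr,soft=True):
    x,y,w,h=W[cam];b=box(pr[:2],pr[2],.064,.032,.004,.034)
    q=np.array([(proj(cam,p)-[x,y]+.5)*k for p in b]).astype(np.float32)
    m=np.zeros((h*k,w*k),np.float32);cv2.fillConvexPoly(m,np.round(cv2.convexHull(q)*16).astype(np.int32),1.,cv2.LINE_AA,4)
    return cv2.GaussianBlur(m,(0,0),k*.5)
def cost(pr,cams=('top','scene'),use=None):
    s=0
    for c in cams:
        m=mask(c,pr);g=I[c];s-=np.corrcoef(m.ravel(),np.clip(g,20,90).ravel())[0,1]
    return s
for cams in(('top','scene'),('top',),('scene',)):
    best=None
    for y0 in(8,14,20):
        r=minimize(cost,[.483,-.234,np.radians(y0)],args=(cams,),method='Nelder-Mead',options=dict(initial_simplex=[[.483,-.234,np.radians(y0)],[.487,-.234,np.radians(y0)],[.483,-.23,np.radians(y0)],[.483,-.234,np.radians(y0+6)]],xatol=1e-4))
        if best is None or r.fun<best.fun:best=r
    print(cams,best.x[:2].round(4),np.degrees(best.x[2]).round(2),best.fun)
    if len(cams)==2:
        for cam in W:
            b=box(best.x[:2],best.x[2],.064,.032,.004,.034);im=np.load(f'/tmp/{cam}1.npz')['p']
            overlay(cam,im,W[cam],10,[(b[:4]+b[:1],(0,255,0)),(b[4:]+b[4:5],(0,0,255))],f'mod_{cam}.png')
a=cv2.imread('pics/mod_top.png');b=cv2.imread('pics/mod_scene.png');h=max(a.shape[0],b.shape[0])
pad=lambda z:cv2.copyMakeBorder(z,0,h-z.shape[0],0,0,cv2.BORDER_CONSTANT)
cv2.imwrite('pics/mod.png',np.hstack([pad(a),pad(b)]))
E
python3 fitmod.py
```

```text
('top', 'scene') [ 0.4824 -0.2365] 10.03 -1.6217624686170868
('top',) [ 0.4843 -0.2377] 10.52 -0.9663004626521011
('scene',) [ 0.4804 -0.2351] 10.42 -0.6882075218519662
```

View pics/mod.png

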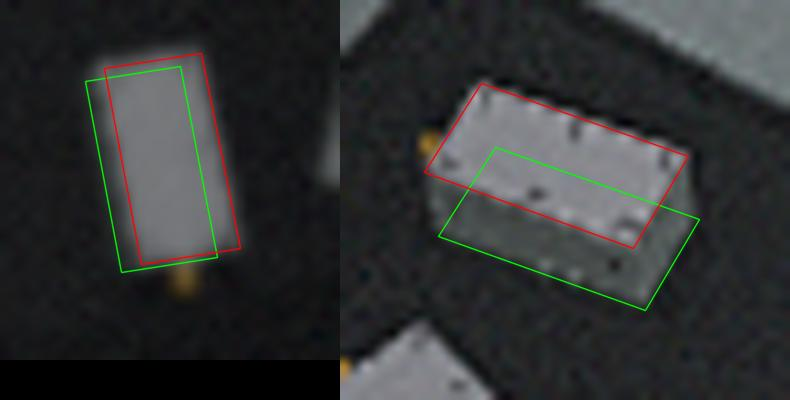

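```bash
sed -e 's/p in b\]/p in b[4:]]/' -e 's/np.clip(g,20,90)/np.clip(g,*((90,140) if c=="scene" else (25,90)))/' fitmod.py > fitmod2.py; python3 fitmod2.py; python3 - <<'E'
import numpy as np
for c,(u,v) in(('top',(421,211)),('scene',(248,277))):
    p=np.load(f'/tmp/{c}1.npz')['p'];print(c,p[v-1:v+2,u-1:u+2].mean((0,1)))
p=np.load('/tmp/scene1.npz')['p'];print(p[285,235:250].min(1))
E
```

```text
('top', 'scene') [ 0.4825 -0.2358] 10.26 -1.7257551875157369
('top',) [ 0.4833 -0.2349] 11.39 -0.9451352117160092
('scene',) [ 0.4824 -0.2361] 10.1 -0.7869418290313721
top [117.88888889 119.55555556 122.44444444]
scene [134.88888889 136.11111111 141.33333333]
[49 62 78 67 77 75 69 67 70 71 74 69 69 66 82]
```

View pics/mod.png

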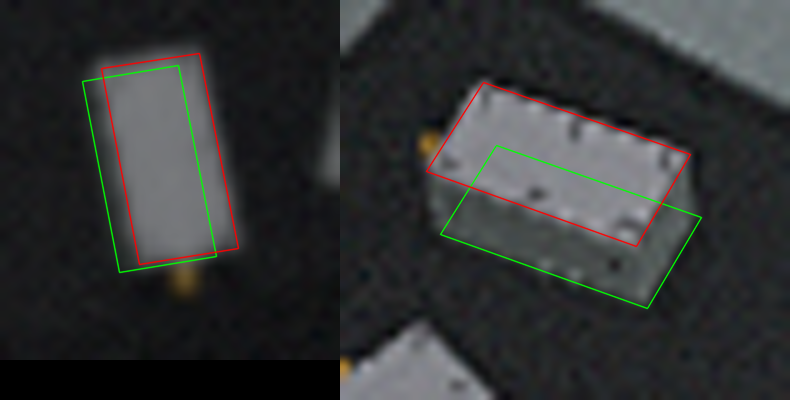

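```bash
python3 -m handwheel '0.36 0.5 0 -0 0 -0.349; 0.36 0.5 0 0 0 -0.349; 0.36 0.5 0 0 0 -0.349; 0.36 0.5 0 0 0 -0.349; 0.36 0.5 0 0 0 -0.349' -0.1 20
```

```text
t: 2.3
tool_pos: [0.3746, -0.3854, 0.2189]
orientation: [-3.127, -0.292, -0.002]
force: [-0.1, -0.3, 0.3]
opening: 0.0576
```

```bash
python3 -m handwheel '0.369 0.509 -0.2 0 0 0; 0.369 0.509 -0.2 0 0 0; 0.369 0.509 -0.2 0 0 0; 0.369 0.509 -0.2 0 0 0; 0.369 0.509 -0.2 0 0 0'
```

```text
t: 2.8
tool_pos: [0.4838, -0.2317, 0.1562]
orientation: [-3.125, -0.292, 0.003]
force: [-1.0, -0.8, 0.6]
opening: 0.0512
```

```bash
python3 -m handwheel '-0.004 -0.011 -0.15 0 0 0; -0.004 -0.011 -0.3 0 0 0; -0.004 -0.011 -0.34 0 0 0; -0.004 -0.011 -0.34 0 0 0'; python3 - <<'E'
from h import *
s=robot.read_state();print(s['tool_pos'],s['orientation'],s['force'])
for cam,r,k in(('top',(385,170,80,80),7),('scene',(200,225,100,85),7)):
    p,_=robot.read_camera(cam)
    tp=s['tool_pos'];yaw=2*np.arctan2(s['orientation'][1],s['orientation'][0])
    b=box(np.array([.4826,-.2356]),np.radians(10.4),.064,.032,.004,.034)
    S=[(b[4:]+b[4:5],(0,0,255))]
    yd=np.r_[np.cos(yaw-np.pi/2),np.sin(yaw-np.pi/2),0];xd=np.r_[np.cos(yaw),np.sin(yaw),0]
    for sg in(1,-1):
        a=tp+sg*yd*s['opening']/2;S.append(([a-xd*.0075,a+xd*.0075],(0,255,255)))
        S.append(([a-xd*.0075+sg*yd*.0175,a+xd*.0075+sg*yd*.0175],(0,255,255)))
    overlay(cam,p,r,k,S,f'ap_{cam}.png')
E
```

```text
t: 3.2
tool_pos: [0.4795, -0.2393, 0.0547]
orientation: [-3.126, -0.283, 0.006]
force: [-0.5, 0.2, 0.5]
opening: 0.051
[ 0.47954044 -0.2392639   0.05472525] [-3.12603226 -0.28335838  0.00631029] [-0.45558043  0.21442804  0.51509924]
```

View pics/ap_top.png

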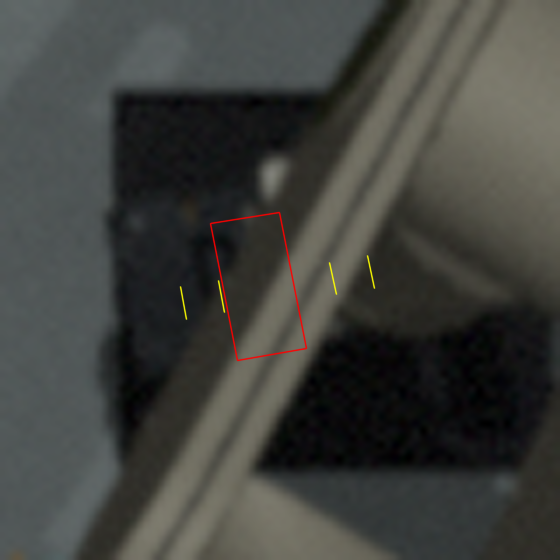

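View pics/ap_scene.png

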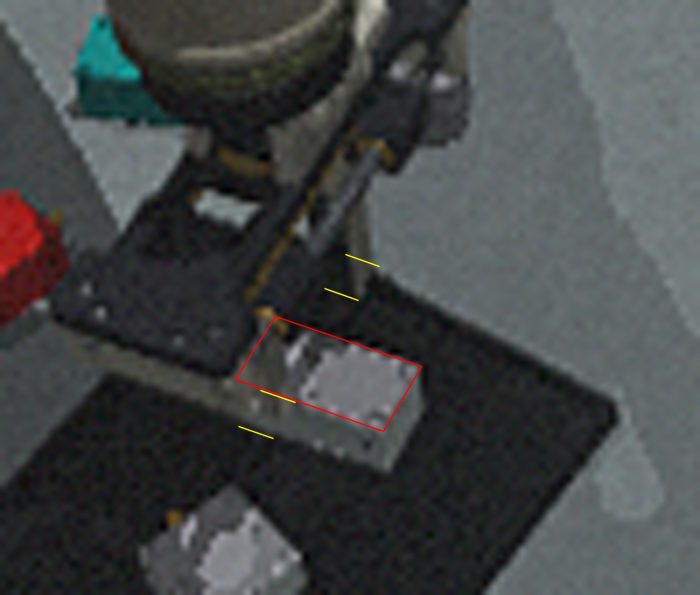

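```bash
python3 -m handwheel '0 0 0 0 0 0; 0 0 0 0 0 0; 0 0 0 0 0 0'
```

```text
t: 3.6
tool_pos: [0.4826, -0.24, 0.0582]
orientation: [3.127, 0.285, 0.003]
force: [-0.9, -0.1, 0.2]
opening: 0.0509
```

```bash
python3 -m handwheel '0 0.015 -0.06 0 0 0; 0 0.015 -0.117 0 0 0; 0 0.015 -0.117 0 0 0; 0 0.015 -0.117 0 0 0'; python3 -m handwheel '0 0 0 0 0 0; 0 0 0 0 0 0; 0 0 0 0 0 0; 0 0 0 0 0 0;0 0 0 0 0 0' 1 30
```

```text
t: 4.0
tool_pos: [0.4816, -0.2348, 0.0219]
orientation: [-3.128, -0.285, 0.0]
force: [0.3, 0.1, -0.3]
opening: 0.0509
t: 4.5
tool_pos: [0.4822, -0.2353, 0.0224]
orientation: [3.128, 0.285, 0.002]
force: [-0.4, -0.4, 5.5]
opening: 0.0315
```

```bash
python3 -m handwheel '0 0 0.08 0 0 0; 0 0 0.22 0 0 0; 0 0 0.38 0 0 0; 0 0 0.5 0 0 0; 0 0 0.5 0 0 0'; python3 - <<'E'
from h import *
p,_=robot.read_camera('scene');cv2.imwrite('pics/lift.png',cv2.resize(p[160:320,150:350,::-1],None,fx=3.5,fy=3.5))
print(robot.read_state())
E
```

```text
t: 5.0
tool_pos: [0.4848, -0.2367, 0.1783]
orientation: [3.122, 0.285, 0.013]
force: [1.1, -0.0, -0.4]
opening: 0.0317
{'t': 5.05, 'q': array([-5.49379328e-01, -1.91766687e-02,  1.72372231e+00,  6.24209038e-05,
        1.43094722e+00,  8.39736052e-01]), 'dq': array([-0.00086677,  0.04569439,  0.07005947, -0.00074343, -0.02155092,
        0.00096155]), 'joint_torque': array([ 4.74212493e-02, -5.04004276e+01, -5.13850486e+01,  7.18494924e-02,
        3.62319611e-01, -3.81463531e-05]), 'tool_pos': array([ 0.48341975, -0.23591305,  0.17483592]), 'orientation': array([3.12505166, 0.28465121, 0.00773321]), 'force': array([ 0.21573166, -0.08687288, -2.40962506]), 'wrist_torque': array([ 0.03161515,  0.06417144, -0.03537068]), 'opening': 0.03180263393877908}
```

View pics/lift.png

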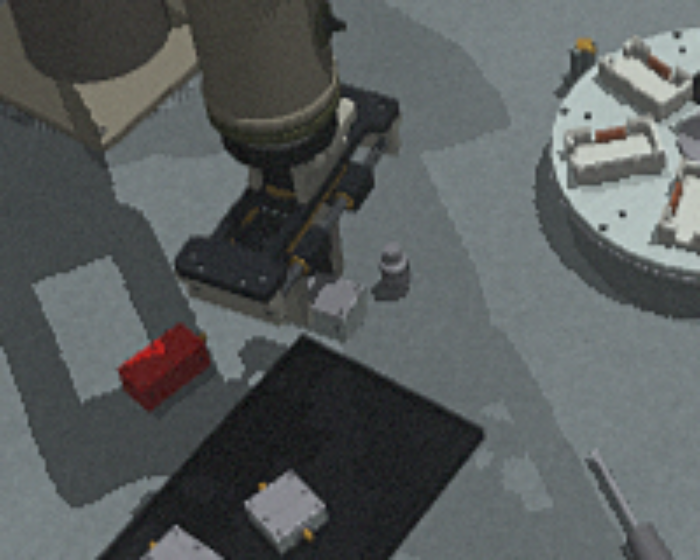

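```bash
python3 -m handwheel '0.01 0.16 0 0 0 -0.1; 0.02 0.32 0 0 0 -0.25; 0.03 0.48 0 0 0 -0.4; 0.04 0.64 0 0 0 -0.53; 0.05 0.76 0 0 0 -0.53'; python3 -m handwheel '0.02 0.15 0 0 0 0; 0.04 0.3 0 0 0 0; 0.045 0.45 0 0 0 0; 0.045 0.55 0 0 0 0; 0.045 0.6 0 0 0 0'; python3 -m handwheel '0 0 0 0 0 0; 0 0 0 0 0 0;0 0 0 0 0 0'
```

```text
t: 5.55
tool_pos: [0.495, -0.0041, 0.1692]
orientation: [-3.119, 0.372, 0.006]
force: [0.1, 0.3, -1.1]
opening: 0.0318
t: 6.05
tool_pos: [0.5084, 0.1755, 0.1691]
orientation: [3.12, -0.364, -0.006]
force: [-0.0, -0.0, -1.2]
opening: 0.0319
t: 6.35
tool_pos: [0.51, 0.1718, 0.1709]
orientation: [3.119, -0.37, -0.001]
force: [-0.6, -0.0, -1.2]
opening: 0.0315
```

```bash
python3 -m handwheel '0 0 -0.1 0 0 0; 0 0 -0.19 0 0 0; 0 0 -0.19 0 0 0;0 0 -0.19 0 0 0'; cat > look.py <<'E'
from h import *
import sys
tag=sys.argv[1];s=robot.read_state();tp=s['tool_pos'];o=s['orientation']*np.sign(s['orientation'][0]);yaw=2*np.arctan2(o[1],o[0]);print(tp.round(4),np.degrees(yaw).round(2),s['force'].round(1),s['wrist_torque'].round(2),s['opening'])
c=np.array([.5986,.1507]);u=np.array([np.cos(yaw),np.sin(yaw)])
for cam,r,k in(('top',(270,170,55,55),10),('scene',(300,130,80,75),10)):
    p,_=robot.read_camera(cam);np.savez(f'/tmp/{cam}_{tag}.npz',p=p)
    b=box(tp[:2]+.0004*u,yaw,.064,.032,tp[2]-.0184,tp[2]+.0116)
    overlay(cam,p,r,k,[],f'{tag}_{cam}_raw.png')
    S=[] if 'n' in sys.argv[2:] else dialsegs(c,np.radians(166.55),[(-.0045,0)])
    overlay(cam,p,r,k,S+[(b[4:]+b[4:5],(0,0,255)),(b[:4]+b[:1],(0,255,0))],f'{tag}_{cam}.png')
E
python3 look.py low
```

```text
t: 6.75
tool_pos: [0.5099, 0.1721, 0.1146]
orientation: [3.119, -0.37, -0.002]
force: [0.7, 0.4, -0.4]
opening: 0.0316
[0.5099 0.1721 0.1146] -13.52 [ 0.7  0.4 -0.4] [0.05 0.07 0.01] 0.03157172413764332
```

View pics/low_scene.png

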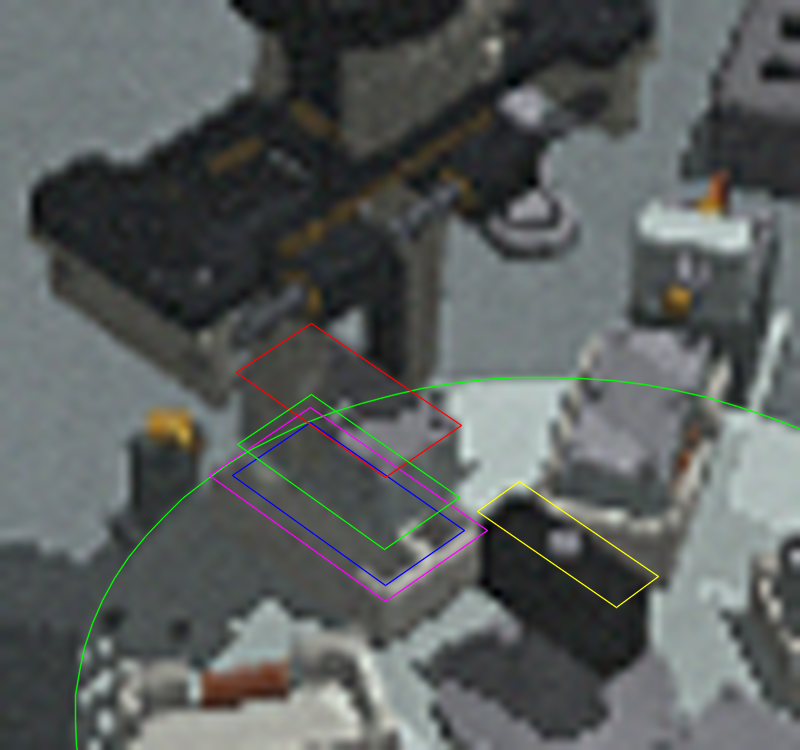

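View pics/low_scene_raw.png

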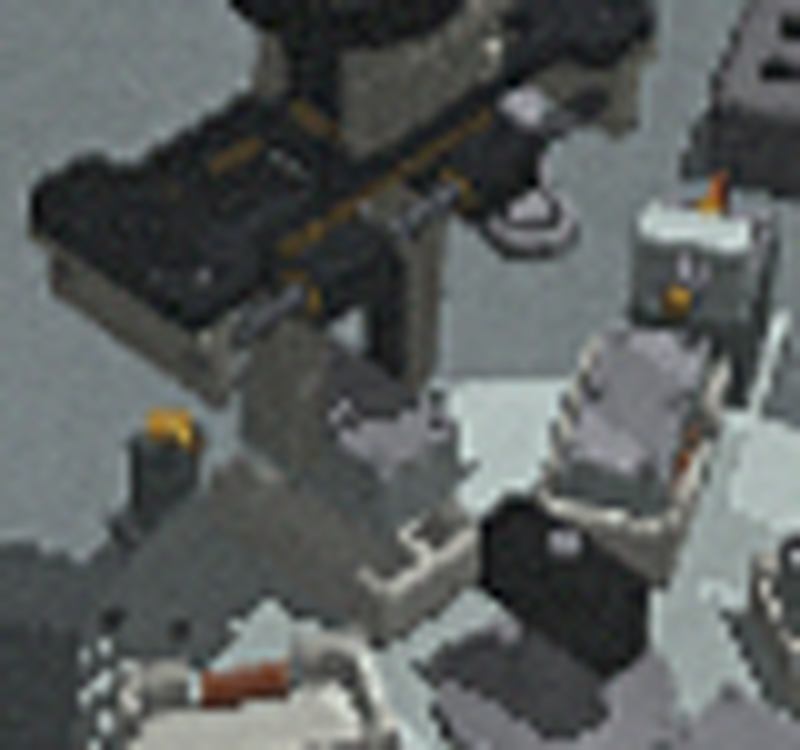

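View pics/low_top.png

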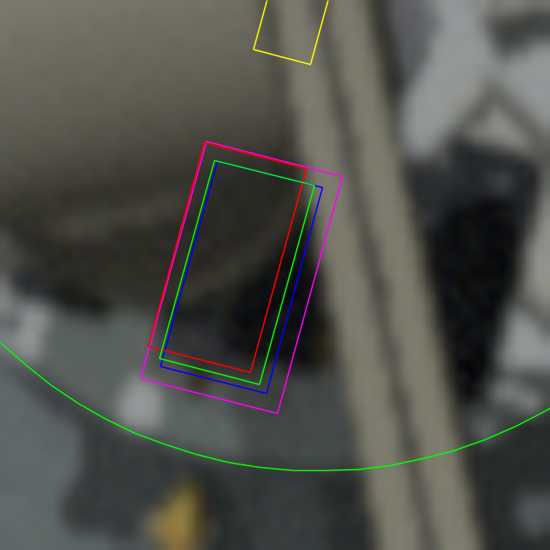

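```bash
python3 - <<'E'
from h import *
from scipy.ndimage import map_coordinates
c=np.array([.5986,.1507]);th=np.radians(166.55);u=np.array([np.cos(th),np.sin(th)]);n=np.array([-u[1],u[0]])
def prof(cam,rs,ls,z):
    out=[]
    ims=[np.load(f'/tmp/{cam}{i}.npz')['p'].astype(float).mean(2) for i in(0,1)]
    im=sum(ims)/2
    for r in rs:
        v=[]
        for l in ls:
            q=proj(cam,np.r_[c+u*r+n*l,z]);v.append(map_coordinates(im,[[q[1]],[q[0]]],order=1)[0])
        out.append(np.mean(v))
    return np.round(out).astype(int)
rs=np.arange(.036,.075,.001)
print('rs',(rs*1000).round().astype(int))
print('scene inner wall',prof('scene',rs,np.linspace(-.012,.012,13),.083))
print('top inner wall  ',prof('top',rs,np.linspace(-.012,.012,13),.083))
rs=np.arange(.11,.15,.001)
print('rs',(rs*1000).round().astype(int))
print('scene outer L',prof('scene',rs,np.linspace(.010,.018,7),.083))
print('scene outer R',prof('scene',rs,np.linspace(-.018,-.010,7),.083))
print('scene slot',prof('scene',rs,np.linspace(-.006,.006,7),.083))
print('top outer L',prof('top',rs,np.linspace(.010,.018,7),.083))
print('top outer R',prof('top',rs,np.linspace(-.018,-.010,7),.083))
print('top slot',prof('top',rs,np.linspace(-.006,.006,7),.083))
ls=np.arange(-.035,.036,.002);
print('lat',(ls*1000).round().astype(int))
for cam in('scene','top'):
    im=np.load(f'/tmp/{cam}1.npz')['p'].astype(float).mean(2)
    for z in(.083,):
        o=[]
        for l in ls:
            o.append(np.mean([map_coordinates(im,[[q[1]],[q[0]]],order=1)[0] for q in[proj(cam,np.r_[c+u*r+n*l,z]) for r in np.linspace(.072,.115,20)]]))
        print(cam,z,np.round(o).astype(int))
E
```

```text
rs [36 37 38 39 40 41 42 43 44 45 46 47 48 49 50 51 52 53 54 55 56 57 58 59
 60 61 62 63 64 65 66 67 68 69 70 71 72 73 74]
scene inner wall [ 93  86  78  73  72  73  77  81  85  88  90  93  98 108 122 140 159 173
 182 181 174 165 158 154 152 152 151 149 148 149 152 157 161 161 156 151
 145 141 139]
top inner wall   [ 99 103 108 113 120 126 132 137 140 143 145 146 147 146 145 143 140 136
 131 125 120 116 116 119 124 130 135 140 143 145 147 147 147 147 146 146
 146 146 145]
rs [110 111 112 113 114 115 116 117 118 119 120 121 122 123 124 125 126 127
 128 129 130 131 132 133 134 135 136 137 138 139 140 141 142 143 144 145
 146 147 148 149]
scene outer L [188 188 187 186 182 176 170 163 157 148 139 135 138 146 155 164 169 168
 163 155 147 140 132 125 120 115 111 105  99  94  91  91  91  92  93  95
  97 100 102 104]
scene outer R [ 82  82  82  84  85  88  90  92  94  96 100 108 120 135 149 159 165 165
 161 153 142 133 126 122 121 121 121 121 122 122 122 121 121 122 122 123
 123 124 124 124]
scene slot [151 148 142 135 128 124 123 122 122 126 132 139 146 151 155 155 150 141
 132 124 119 117
[... 366 characters left out ...]
34 139 142 144 145 144 141 137 131 122 113
 102  91  81  73]
top slot [149 149 149 149 149 148 148 148 148 148 148 148 147 145 143 140 136 131
 127 124 122 123 126 131 136 140 144 146 147 148 148 147 145 142 137 131
 123 114 104  94]
lat [-35 -33 -31 -29 -27 -25 -23 -21 -19 -17 -15 -13 -11  -9  -7  -5  -3  -1
   1   3   5   7   9  11  13  15  17  19  21  23  25  27  29  31  33  35]
scene 0.083 [177 178 178 178 178 176 172 163 146 120  93  74  66  63  68  92 140 172
 183 186 187 187 188 188 188 188 183 164 130  99  81  75  75  75  76  77]
top 0.083 [149 149 149 149 148 147 143 134 119 102  96 106 124 139 146 149 149 149
 149 149 149 149 149 148 147 143 135 123 109  95  93 102 118 134 144 148]
```

```bash
python3 -m handwheel '0.005 -0.001 0 0 0 0; 0.005 -0.001 -0.02 0 0 0; 0.005 -0.001 -0.033 0 0 0;0.005 -0.001 -0.033 0 0 0'; python3 -m handwheel '0 0 0 0 0 0; 0 0 0 0 0 0'
```

```text
t: 7.25
tool_pos: [0.511, 0.1728, 0.1038]
orientation: [3.12, -0.367, -0.002]
force: [-0.0, -0.6, -1.3]
opening: 0.0315
t: 7.45
tool_pos: [0.5116, 0.1729, 0.1047]
orientation: [3.12, -0.367, 0.0]
force: [-0.7, -0.2, -0.9]
opening: 0.0315
```

```bash
python3 -m handwheel '-0.001 -0.004 -0.005 0 0 0; -0.001 -0.004 -0.008 0 0 0;-0.001 -0.004 -0.008 0 0 0'; python3 look.py a
```

```text
t: 7.75
tool_pos: [0.5112, 0.1716, 0.1021]
orientation: [3.12, -0.368, -0.0]
force: [-0.1, -0.6, -0.8]
opening: 0.0314
[0.5112 0.1716 0.1021] -13.44 [-0.1 -0.6 -0.8] [-0.    0.01  0.02] 0.03137813721044485
```

View pics/a_scene_raw.png

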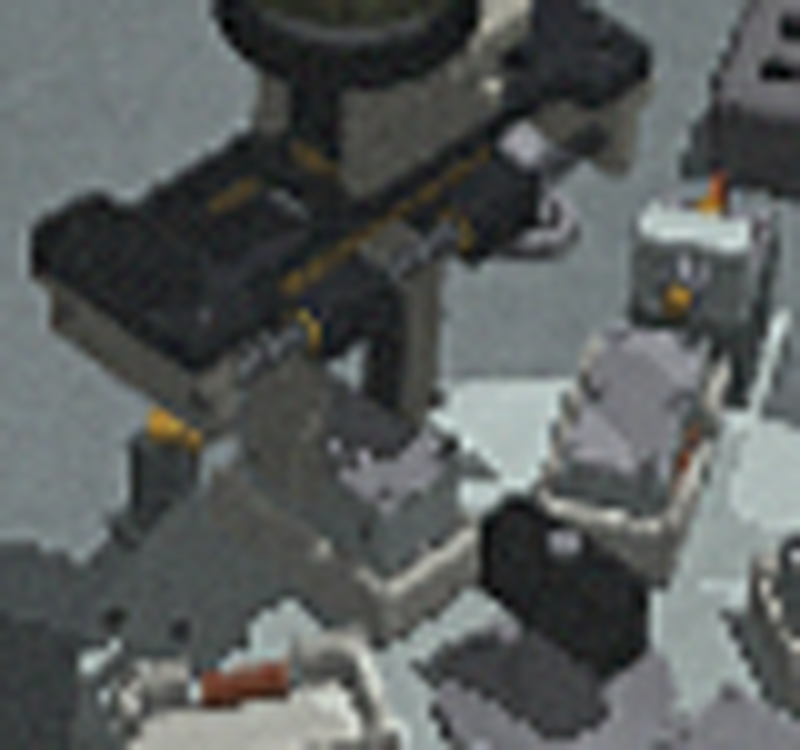

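```bash
python3 -m handwheel '0 0 -0.005 0 0 0;0 0 -0.007 0 0 0'; python3 -c "
from plant import robot as r;s=r.read_state();print(s['tool_pos'],s['force'],s['wrist_torque'])"
```

```text
t: 8.05
tool_pos: [0.5113, 0.1717, 0.1]
orientation: [3.12, -0.368, -0.0]
force: [-0.0, 0.7, -0.9]
opening: 0.0317
[0.51128473 0.17165734 0.09999593] [-0.03458825  0.68394473 -0.91772102] [ 0.02438009 -0.00727311  0.00261959]
```

```bash
python3 -m handwheel '0 0 -0.004 0 0 0;0 0 -0.007 0 0 0'; python3 -c "
from plant import robot as r;s=r.read_state();print(s['tool_pos'],s['force'],s['wrist_torque'])"
```

```text
t: 8.25
tool_pos: [0.5113, 0.1716, 0.0979]
orientation: [3.12, -0.368, -0.0]
force: [-0.7, -0.8, -0.6]
opening: 0.0317
[0.51129998 0.17163466 0.09792231] [-0.70727121 -0.83553333 -0.56599915] [-0.09662963  0.08490624 -0.02239436]
```

```bash
python3 -m handwheel '0 0 -0.004 0 0 0;0 0 -0.007 0 0 0'; python3 -c "
from plant import robot as r;s=r.read_state();print(s['tool_pos'],s['force'],s['wrist_torque'])"
```

```text
t: 8.45
tool_pos: [0.5116, 0.1716, 0.0962]
orientation: [-3.12, 0.368, -0.001]
force: [-1.5, -0.5, 4.5]
opening: 0.0316
[0.51155224 0.17162481 0.09624347] [-1.50997852 -0.49463898  4.53557182] [-0.07528607  0.33260706 -0.06456441]
```

```bash
python3 -m handwheel '0 0 -0.004 0 0 0;0 0 -0.007 0 0 0'; python3 -c "
from plant import robot as r;s=r.read_state();print(s['tool_pos'],s['force'],s['wrist_torque'])"
```

```text
t: 8.65
tool_pos: [0.5119, 0.1717, 0.0947]
orientation: [-3.12, 0.368, -0.002]
force: [-2.1, -0.8, 7.1]
opening: 0.0315
[0.51193158 0.17169816 0.09472242] [-2.08821531 -0.75539845  7.11015412] [-0.12981739  0.39025403 -0.13476886]
```

```bash
python3 -m handwheel '0 0 -0.004 0 0 0;0 0 -0.007 0 0 0'; python3 -c "
from plant import robot as r;s=r.read_state();print(s['tool_pos'],s['force'],s['wrist_torque'])"
```

```text
t: 8.85
tool_pos: [0.512, 0.1716, 0.0923]
orientation: [-3.12, 0.368, -0.002]
force: [0.0, -1.6, 3.4]
opening: 0.0314
[0.51197164 0.17160004 0.09233358] [ 0.00810513 -1.5651117   3.44569316] [-0.21461503  0.02270311 -0.15094716]
```

```bash
python3 look.py b n
```

```text
[0.512  0.1716 0.0923] -13.45 [ 0.  -1.6  3.4] [-0.21  0.02 -0.15] 0.031431694099837225
```

View pics/b_scene_raw.png

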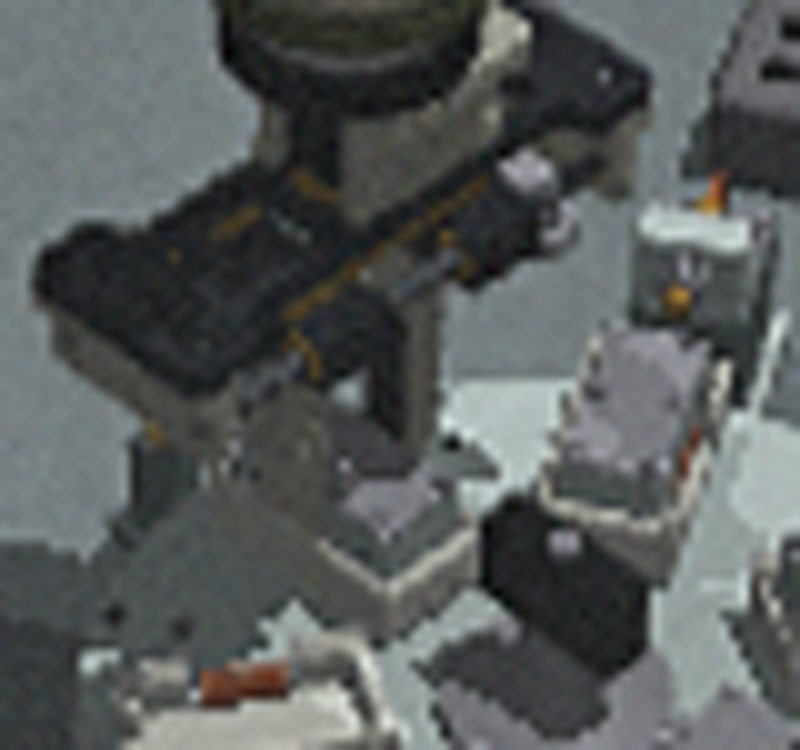

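```bash
python3 -m handwheel '0 0 -0.004 0 0 0;0 0 -0.007 0 0 0'; python3 -c "
from plant import robot as r;s=r.read_state();print(s['tool_pos'],s['force'],s['wrist_torque'])"
```

```text
t: 9.15
tool_pos: [0.5116, 0.1716, 0.0898]
orientation: [-3.12, 0.368, -0.001]
force: [0.9, -2.0, 4.1]
opening: 0.0312
[0.51162105 0.17159352 0.08975546] [ 0.8554211  -2.02372473  4.13892143] [-0.26084687 -0.17354251 -0.12206526]
```

```bash
python3 -m handwheel '0 0 -0.002 0 0 0;0 0 -0.004 0 0 0'; python3 -c "
from plant import robot as r;s=r.read_state();print(s['tool_pos'],s['force'],s['wrist_torque'])"
```

```text
t: 9.35
tool_pos: [0.5114, 0.1717, 0.0884]
orientation: [-3.12, 0.368, -0.0]
force: [-0.2, -2.2, 5.3]
opening: 0.0319
[0.51136068 0.17165241 0.08839524] [-0.20029811 -2.21578853  5.26773964] [-0.15554475  0.01514788 -0.12066218]
```

```bash
python3 -m handwheel '0 0 -0.002 0 0 0;0 0 -0.002 0 0 0'; python3 -c "
from plant import robot as r;s=r.read_state();print(s['tool_pos'],s['force'],s['wrist_torque'])"
```

```text
t: 9.55
tool_pos: [0.5114, 0.1718, 0.0883]
orientation: [-3.12, 0.368, -0.0]
force: [-1.1, -1.9, 7.8]
opening: 0.0315
[0.51136869 0.1717843  0.08832506] [-1.12357663 -1.94180046  7.76057864] [-0.32760226  0.2929094  -0.14839949]
```

```bash
python3 -m handwheel '0 0 -0.002 0 0 0;0 0 -0.002 0 0 0'; python3 -c "
from plant import robot as r;s=r.read_state();print(s['tool_pos'],s['force'],s['wrist_torque'])"
```

```text
t: 9.75
tool_pos: [0.5114, 0.1719, 0.0883]
orientation: [-3.12, 0.368, -0.0]
force: [-4.4, -1.4, 12.6]
opening: 0.0318
[0.51143755 0.17189507 0.08828708] [-4.44507184 -1.39795734 12.57021696] [-0.39030023  0.6945397  -0.22236334]
```

```bash
python3 -m handwheel '0 0 0.003 0 0 0;0 0 0.003 0 0 0'; python3 -m handwheel '0 0 0 0 0 0;0 0 0 0 0 0;0 0 0 0 0 0' -0.1;  python3 -m handwheel '0 0 0.08 0 0 0;0 0 0.2 0 0 0;0 0 0.3 0 0 0; 0 0 0.3 0 0 0'; python3 - <<'E'
from h import *
p,_=robot.read_camera('scene');np.savez('/tmp/scene_rel.npz',p=p)
cv2.imwrite('pics/rel.png',cv2.resize(p[130:240,290:420,::-1],None,fx=5.5,fy=5.5,interpolation=cv2.INTER_CUBIC))
E
```

```text
t: 9.95
tool_pos: [0.5114, 0.1717, 0.0884]
orientation: [-3.12, 0.368, -0.0]
force: [-0.8, -1.2, 6.0]
opening: 0.0314
t: 10.25
tool_pos: [0.5108, 0.1718, 0.0876]
orientation: [3.12, -0.367, -0.002]
force: [-1.3, -0.2, 0.2]
opening: 0.0494
t: 10.65
tool_pos: [0.5138, 0.1723, 0.183]
orientation: [-3.118, 0.367, -0.011]
force: [0.7, -0.0, 0.0]
opening: 0.0514
```

View pics/rel.png

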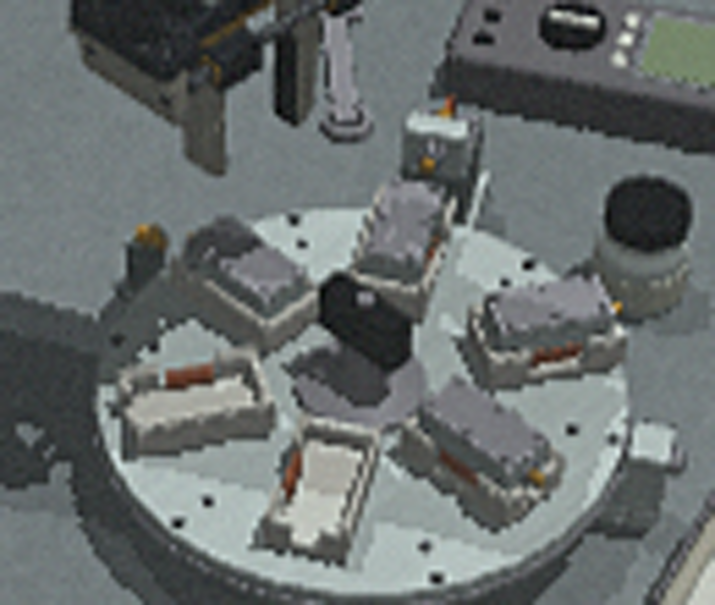

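```bash
python3 -m handwheel '0 0 0 0 0 0;0 0 -0.1 0 0 0;0 0 -0.2 0 0 0;0 0 -0.22 0 0 0;0 0 -0.22 0 0 0' 1 20; python3 -m handwheel '0 0 0 0 0 0;0 0 0 0 0 0'
```

```text
t: 11.2
tool_pos: [0.5092, 0.1712, 0.1096]
orientation: [3.118, -0.367, -0.008]
force: [-0.0, -0.2, 0.3]
opening: 0.0157
t: 11.4
tool_pos: [0.5124, 0.1719, 0.1138]
orientation: [-3.119, 0.368, -0.004]
force: [0.2, 0.8, 0.6]
opening: 0.002
```

```bash
python3 -m handwheel '0 0 -0.015 0 0 0;0 0 -0.03 0 0 0;0 0 -0.037 0 0 0;0 0 -0.037 0 0 0'; python3 -m handwheel '0 0 -0.005 0 0 0;0 0 -0.007 0 0 0'
```

```text
t: 11.8
tool_pos: [0.511, 0.1716, 0.1006]
orientation: [3.12, -0.368, -0.001]
force: [0.0, 0.2, 0.5]
opening: 0.0008
t: 12.0
tool_pos: [0.5116, 0.1721, 0.1001]
orientation: [-3.119, 0.367, -0.001]
force: [-6.3, 0.7, 12.6]
opening: 0.0005
```

```bash
python3 -m handwheel '0 0 0.1 0 0 0;0 0 0.2 0 0 0;0.1 -0.02 0.35 0 0 0.18;0.2 -0.05 0.35 0 0 0.36;0.29 -0.07 0.35 0 0 0.54' -0.1; python3 -m handwheel '0 0 0 0 0 0.19;0 0 0 0 0 0.38;0 0 0 0 0 0.57;0 0 0 0 0 0.76;0 0 0 0 0 0.95';python3 -m handwheel '0 0 0 0 0 0.19;0 0 0 0 0 0.38;0 0 0 0 0 0.57;0 0 0 0 0 0.76;0 0 0 0 0 0.95';python3 -m handwheel '0 0 0 0 0 0.19;0 0 0 0 0 0.38;0 0 0 0 0 0.57;0 0 0 0 0 0.76;0 0 0 0 0 0.95'
```

```text
t: 12.5
tool_pos: [0.6011, 0.1505, 0.2071]
orientation: [-3.126, -0.307, -0.008]
force: [-0.3, -0.1, -0.6]
opening: 0.036
t: 13.0
tool_pos: [0.5983, 0.1506, 0.2038]
orientation: [-2.8, -1.425, 0.0]
force: [-0.4, 0.8, 0.7]
opening: 0.0511
t: 13.5
tool_pos: [0.5983, 0.1507, 0.2039]
orientation: [-2.087, -2.348, 0.0]
force: [-0.2, -0.4, -0.7]
opening: 0.0513
t: 14.0
tool_pos: [0.5983, 0.1507, 0.2039]
orientation: [-1.088, -2.947, 0.0]
force: [-0.2, 0.3, 0.6]
opening: 0.0511
```

```bash
python3 - <<'E'
from h import *
s=robot.read_state();print(s)
p,_=robot.read_camera('scene')
cv2.imwrite('pics/kn.png',cv2.resize(p[110:240,290:430,::-1],None,fx=5,fy=5,interpolation=cv2.INTER_CUBIC))
o=s['orientation'];print(np.degrees(2*np.arctan2(o[1],o[0])))
E
```

```text
{'t': 14.0, 'q': array([ 1.63629075e-01,  1.82788180e-01,  1.45717435e+00, -2.26929665e-05,
        1.50172388e+00, -6.99674942e-01]), 'dq': array([-6.17131266e-04, -1.23279221e-03, -9.86771902e-04, -1.84539643e-03,
       -1.15156587e-04, -1.48303699e+00]), 'joint_torque': array([-7.90777820e-03, -5.84448195e+01, -4.89893961e+01,  4.69370512e-02,
        5.97926974e-02,  3.12772974e+00]), 'tool_pos': array([0.598324  , 0.15067093, 0.20389528]), 'orientation': array([-1.08826637e+00, -2.94700510e+00,  1.03746037e-04]), 'force': array([-0.19895206,  0.268741  ,  0.5733544 ]), 'wrist_torque': array([ 0.00276645, -0.11950523, -0.01258271]), 'opening': 0.05106323163080988}
-220.53623359054532
```

View pics/kn.png

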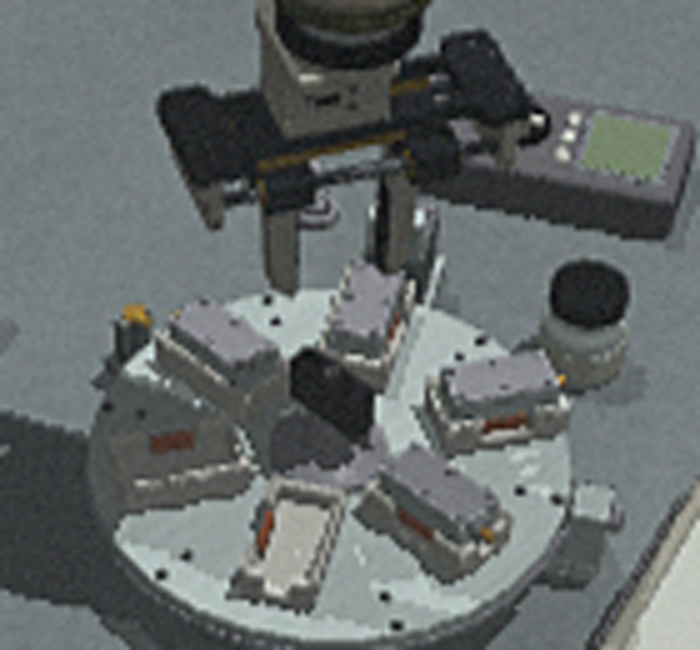

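```bash
python3 -m handwheel '0 0 0 0 0 0.19;0 0 0 0 0 0.38;0 0 0 0 0 0.57;0 0 0 0 0 0.61;0.001 0 0 0 0 0.61'; python3 -m handwheel '0 0 -0.1 0 0 0;0 0 -0.22 0 0 0;0 0 -0.32 0 0 0;0 0 -0.337 0 0 0;0 0 -0.337 0 0 0';python3 -m handwheel '0 0 0 0 0 0;0 0 0 0 0 0';
```

```text
t: 14.55
tool_pos: [0.5986, 0.1507, 0.2039]
orientation: [-0.371, -3.12, 0.0]
force: [0.6, -0.4, 0.3]
opening: 0.0509
t: 15.05
tool_pos: [0.5978, 0.1505, 0.102]
orientation: [-0.37, -3.117, 0.001]
force: [-0.1, -0.9, 0.4]
opening: 0.0507
t: 15.25
tool_pos: [0.6003, 0.151, 0.1054]
orientation: [0.368, 3.116, 0.002]
force: [-0.2, 0.8, 0.4]
opening: 0.0512
```

```bash
python3 -m handwheel '-0.004 0 0 0 0 0;-0.004 0 0 0 0 0;-0.004 0 0 0 0 0;-0.004 0 0 0 0 0' 1 40; python3 -m handwheel '0 0 0 0 0 -0.05;0 0 0 0 0 -0.15;0 0 0 0 0 -0.25'
```

```text
t: 15.65
tool_pos: [0.5975, 0.1507, 0.1031]
orientation: [0.368, 3.12, 0.0]
force: [-0.1, -0.4, 0.2]
opening: 0.0232
t: 15.95
tool_pos: [0.5977, 0.1518, 0.1029]
orientation: [0.675, 3.068, 0.003]
force: [1.9, 4.7, -1.3]
opening: 0.0178
```

```bash
python3 -m handwheel '0 0 0 0 0 -0.14;0 0 0 0 0 -0.28;0 0 0 0 0 -0.42;0 0 0 0 0 -0.56;0 0 0 0 0 -0.7'; python3 -c "
from plant import robot as r;s=r.read_state();print(s['tool_pos'],s['force'],s['wrist_torque'],s['opening'])"
```

```text
t: 16.45
tool_pos: [0.5985, 0.1528, 0.1029]
orientation: [1.484, 2.768, 0.006]
force: [8.9, 9.1, -6.2]
opening: 0.0177
[0.59854771 0.15275132 0.10293894] [ 8.91718789  9.07504708 -6.24995432] [ 1.38971993 -1.15873957  0.00434868] 0.017733496231616644
```

```bash
python3 -m handwheel '0 0 0 0 0 -0.12;0 0 0 0 0 -0.24;0 0 0 0 0 -0.34;0 0 0 0 0 -0.384;0 0 0 0 0 -0.384'; python3 look.py turn n
```

```text
t: 16.95
tool_pos: [0.5992, 0.153, 0.1029]
orientation: [1.879, 2.516, 0.008]
force: [11.5, 10.4, -8.2]
opening: 0.0177
[0.5992 0.153  0.1029] 106.49 [11.5 10.4 -8.2] [ 1.49 -1.68 -0.06] 0.01772862386150531
```

View pics/turn_scene_raw.png

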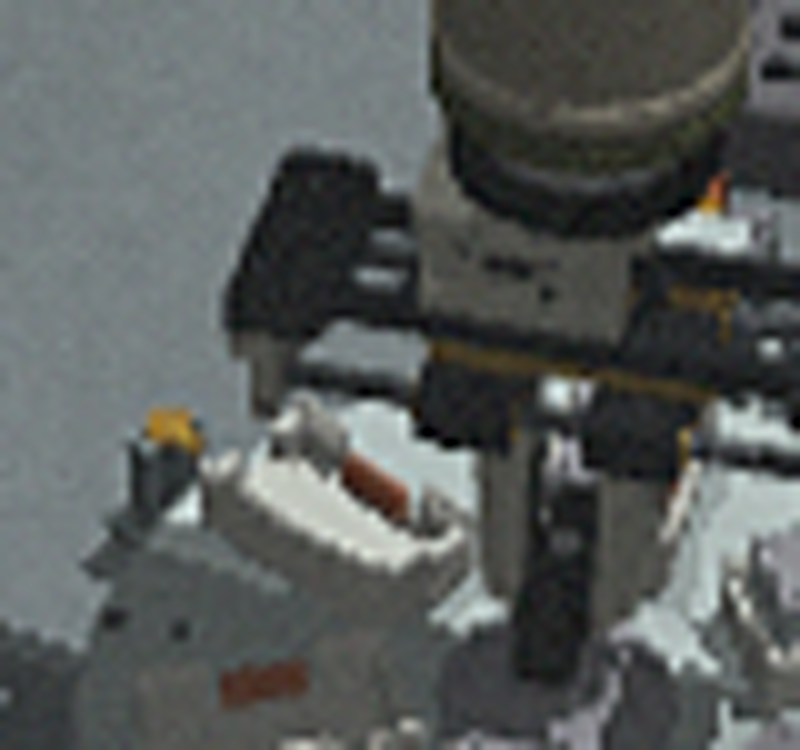

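```bash
python3 -m handwheel '0 0 0 0 0 0;0 0 0 0 0 0;0 0 0 0 0 0;0 0 0 0 0 0' -0.1; python3 -m handwheel '0 0 0.08 0 0 0;0 0 0.2 0 0 0;0 0 0.35 0 0 0;0 0 0.45 0 0 0';python3 -m handwheel '-0.15 -0.15 0 0 0 0;-0.3 -0.3 0 0 0 0;-0.45 -0.45 0 0 0 0;-0.55 -0.6 0 0 0 0;-0.6 -0.75 0 0 0 0'
```

```text
t: 17.45
tool_pos: [0.5973, 0.1504, 0.1028]
orientation: [-1.879, -2.517, 0.001]
force: [0.4, 0.4, 0.5]
opening: 0.0449
t: 17.85
tool_pos: [0.5981, 0.1506, 0.2414]
orientation: [1.878, 2.516, 0.003]
force: [0.9, -0.7, 0.7]
opening: 0.0513
t: 18.35
tool_pos: [0.4348, -0.0393, 0.2379]
orientation: [1.877, 2.518, 0.0]
force: [1.3, -1.2, -0.3]
opening: 0.0511
```

```bash
python3 -m handwheel '-0.1 -0.15 0 0 0 0;-0.1 -0.3 0 0 0 0;-0.1 -0.4 0 0 0 0;-0.1 -0.4 0 0 0 0;-0.1 -0.4 0 0 0 0'; python3 - <<'E'
from h import *
for cam in('top','scene'):
    p,_=robot.read_camera(cam);np.savez(f'/tmp/{cam}_fin.npz',p=p)
    cv2.imwrite(f'pics/fin_{cam}.png',p[:,:,::-1])
c=(.5986,.1507)
overlay('top',np.load('/tmp/top_fin.npz')['p'],(225,110,130,125),4.5,[],'fin_t.png')
overlay('scene',np.load('/tmp/scene_fin.npz')['p'],(300,135,130,110),5.5,[],'fin_s.png')
S=dialsegs(c,np.radians(106.55),[(-.0056,1),(0,0)])
overlay('scene',np.load('/tmp/scene_fin.npz')['p'],(300,135,130,110),5.5,S,'fin_so.png')
E
```

```text
t: 18.85
tool_pos: [0.4063, -0.1589, 0.2378]
orientation: [-1.882, -2.515, -0.0]
force: [0.5, -0.1, 0.4]
opening: 0.0511
```

View pics/fin_scene.png

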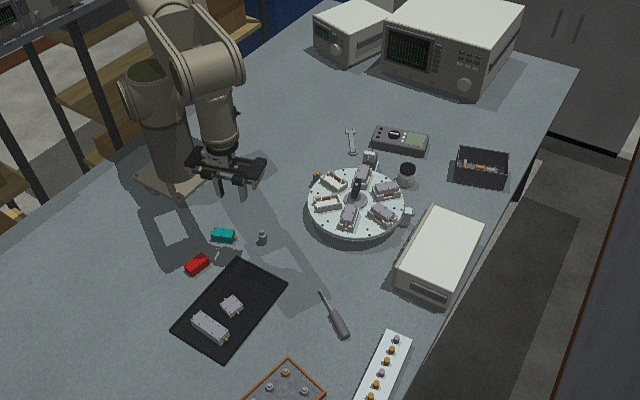

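View pics/fin_s.png

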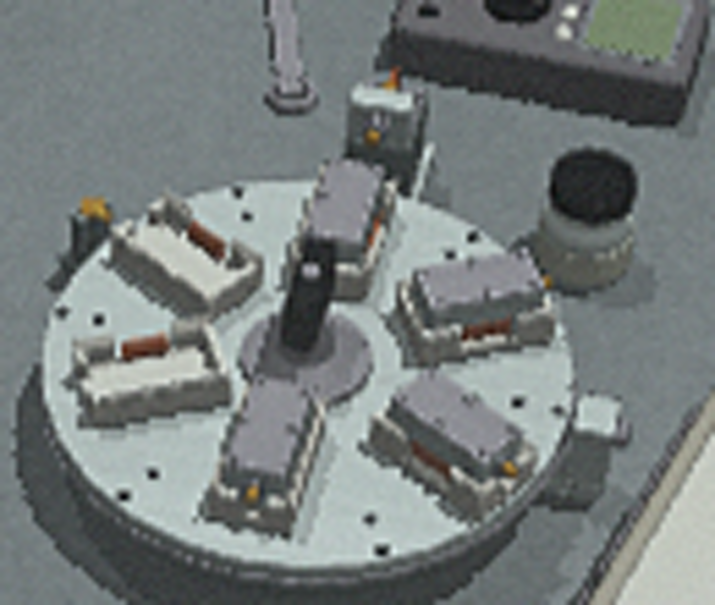

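View pics/fin_top.png

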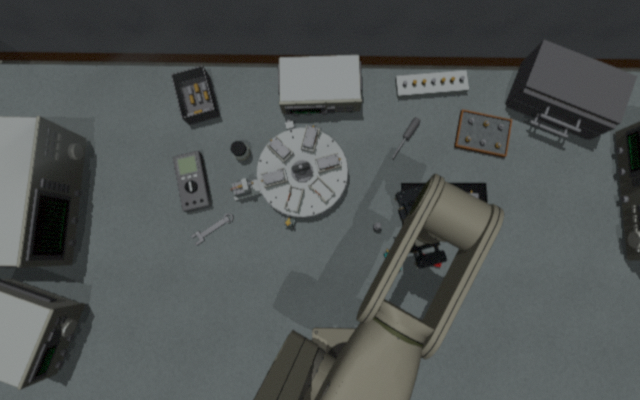

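View pics/fin_so.png

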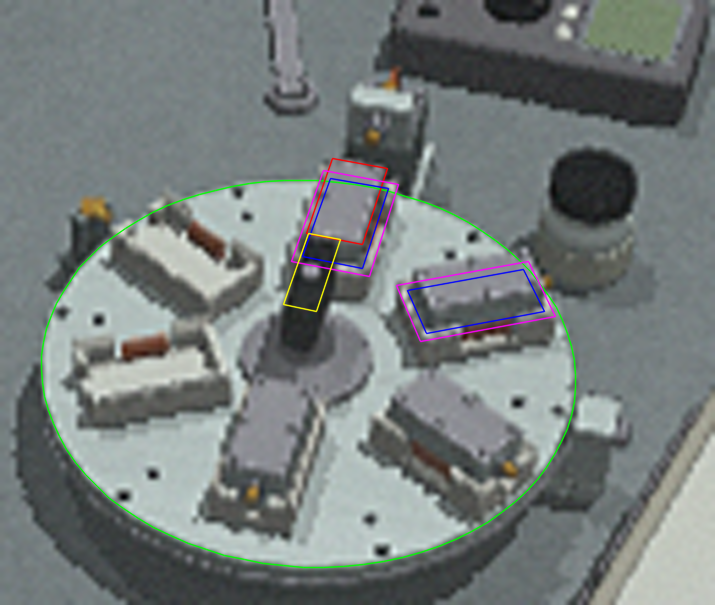

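```bash
python3 - <<'E'
from plant import robot
s=robot.read_state();print(s['t'],s['force'],abs(s['dq']).max())
print(robot.close_job())
E
```

```text
18.95 [-0.224212   -0.0714414   0.54851385] 0.015758784952045756
the job is handed in; nothing more can be done
None
```

I loaded the small filter module into the nest at the pointer, connector outward. Then I turned the dial one click clockwise and handed the job in at about 19 s of the 64 s allowed.

**Seating:** The module stopped firmly at the depth I had predicted, with about 12.6 N on the wrist. I then pressed on its top with shut fingers, and it held at 100.1 mm above the bench (100 mm expected), also at 12.6 N. That is well under the 25 N limit. I had no direct reading of the contact force between module and dial.

**Turning:** I gripped the knob and turned it 60° (tool yaw 166.5° to 106.5°). The sideways load reached about 15 N because my grip was slightly off the axis. After release, the two dial holes I compared in the last picture sat at their starting pixel positions, so the dial rests in its click.

**Final picture:**
- The loaded module stands in front of the test port at the same height in its nest as its neighbours. Its own connector is hidden from that view.
- An empty nest stands at the pointer.
- The spanner, screwdriver, multimeter, jar, attenuator, amplifier and long filter look unmoved by eye; I did not measure them again.
- The arm is clear of everything.

**Disagreements:**
- **Pointer direction:** the two cameras differed by about 7° (165° and 172°), so I took the dial angle, 166.5°, from its hole pattern.
- **Nest slide:** my estimates ranged over 2 to 3 mm. I used about 5.6 mm inward of half-way, and the module went in without catching an end wall.

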